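# Stack and pin a sanding drum core in its assembly jig

## Robot

A 6-joint arm with a two-finger parallel gripper is mounted at the origin on the work surface. World frame = base frame: x ahead of the robot, y to its left, z up, the work surface at z = 0. Lengths are in mm, angles in rad, forces in N, time in s.
With the tool pointing down it reaches from about 275 to 750 mm from the base axis. Payload 10.2 kg.
Tool frame: the origin (TCP) lies at the very end of the fingers, on their centre line; the grasp point (between the pads) lies ctrl.grip_depth behind it (ctrl.grip_depth is the distance from the TCP to the grasp point, in mm); z points along the fingers, y is the direction in which the jaws open and shut (so a half turn about z gives the same grasp; the last joint's range is limited). The gripper opens to 85 mm and grips with 20 to 120 N. Pads are 22 mm wide; open, the fingers measure 114 mm over their backs; the gripper's body (76 mm by 85 mm) begins 54 mm behind the grasp point. The pads swing forward as they close: fully open they stand 13 mm farther back than shut.
Start: joints at [-1.54, 0.313, 1.498, -0, 1.331, -0.223], TCP at [131.806, -508.191, 231.294] pointing down, gripper open.
Joint ranges: [-2.94, 2.94], [-0.97, 2.17], [0.19, 2.56], [-1.23, 4.37], [0.02, 3.11], [-2.88, 2.88]. Speed limits (rad/s): [2.39, 2.39, 3.01, 3.14, 3.14, 3.14].

## Interface

Orientations are given as a unit quaternion [w, x, y, z].
In Python, from rig import telemetry, eyes, ctrl, nets gives the robot as it stands. The module is installed in compiled form; this text tells all that it offers.
- The arm moves only by the tool drive_tool, never from a script. Its argument "series" is text: rows parted by semicolons, each of 7 numbers parted by spaces: the shift along the tool's x, y, z normalised to -1 to 1, where 1 is 0.12 m, then the turn, a rotation vector about the tool's x, y, z normalised to -1 to 1, where 1 is 0.5 rad, then the opening, from 0 (shut) to 1 (fully open). In form: tx ty tz wx wy wz hand; .... A call has 1 to 20 rows; each row is the pose to reach, as a shift and turn from the pose measured when the call began, along the tool's axes at that moment; what a row does not reach only later rows make up. A row lasts 1/10 s, in which the tool goes at most 50 mm and 8.59 degrees, less where a joint would pass 70% of its speed; a pose out of reach is approached as far as the arm can. A call with a number of a shift or a turn outside -1 to 1 is refused whole. A call with a gripper value outside its range is refused whole. The fingers move at their own pace and stop on an object; "newtons" is the grip in N (left out, the last holds). Time passes only in rows, so rows that repeat a pose let the fingers close. It gives the time, the measured TCP pose, the force and the opening at its end, in the units of the state.
- telemetry.sense(): the state, without advancing time (a new reading comes with each control period).
- eyes.capture(name): name is "scene" or "top"; returns a dict with "frame" (480x640x3 uint8, red, green, blue), "fx", "fy", "cx", "cy" (pixels), "view" (4x4, takes a point from world to camera coordinates). Camera axes: x right, y up, looking along -z (the intrinsics and any distortion apply to the point x, -y, -z); pixel columns grow to the right and rows downward; lengths in mm; the calibration is good to about 2 mm. A picture is of the moment at which its call begins. There is no depth.
- ctrl.finish_job(): hands the job in, once; it reports no verdict.
Trained networks look in a picture, given as the dict that the camera call returned (one of the last four; its "shot" number tells which), for a name from the list of things; names that differ only in an ending like _2 or _b are one class to them, and where a whole thing is asked for, a point or a joint stands for the part that bears it (a point fixed in the world has none). Each returns a list of dicts, best first, with "confidence" (0 to 1); they miss things now and then, are a little off and sometimes report something else, mostly with a low value. They report only what shows in the picture. A call takes as long as a camera call. They do not tell look-alikes from the thing itself.
- nets.spot_in(name, picture): "rect" ([left, top, right, bottom] in pixels, round what is visible of it).
The state is a dict: "time_s": time; "joints": joint angles; "dq": joint speeds; "tau": joint torques, N m; "eef_pos": TCP position; "ee_rot": TCP orientation; "force": force on the tool from outside, world axes, zero at the start; "wrist_torque": the same for the moment, N m; "grip_width": opening from 0.0 (shut) to 1.0 (fully open).
Only numpy, scipy, OpenCV 4.12 (cv2) and the standard library are available. Lean on these libraries where they do the work, as an engineer would, in place of code of your own. Each camera call takes 0.05 s, during which the arm holds its last target. There are 200 camera calls.

## Task

Lift the dust plug out of the drum jig and lay it aside on the bench, well clear of the jig; then put the sanding drum together: between the four guide pins lay the thick plain end disc first, then every spacer ring that is on the bench, then the end disc with the metal hub, hub upwards, all flat and square on one another. Then take the steel shaft from its drilled block and thread it down through the drum into the bushing of the jig until it bottoms, and last slip the steel weight over the shaft so that it stands on the hub and presses the stack. Let the shaft and the weight down by hand instead of dropping them, and do not disturb the glue bottle, the sanding block and the brush.

Things in the scene. Friction and masses are not known exactly. Their poses are not given: they have to be found in the camera images.
- jig: Fixed jig: plywood baseboard 150 x 150 x 18 mm, on it a wooden block 104 x 104 x 16 mm with four upright steel pins 12 mm thick, on the square's diagonals 39.5 mm from the centre, 66 mm high above the block (top 10 mm tapered). Neighbouring pins are 44 mm apart clear: fingers pass there if they close along the jig's x or y. Origin: centre of the underside; x, y along the sides.
- pocket (a point): Centre of the pocket floor (the block's top) between the pins, 34 mm above the bench, axes as the jig's. A 64 mm disc goes down between the pins with 1.5 mm to spare all round. In the floor's middle is a relief hole 32 mm across and 16 mm deep.
- bushing (a point): Bottom centre of the bushing in the baseboard under the relief hole, 6 mm above the bench, 28 mm below the pocket floor, on the same axis: blind bore 14.5 mm, 12 mm deep, chamfered 2 mm.
- plug: Turned dark wooden dust plug, 56 mm high: spigot 29 mm across and 12 mm long, flange 60 mm across and 8 mm thick, above it a neck and a knob 26 mm across from 32 to 52 mm. At the start it sits in the pocket, spigot in the relief hole, flange on the floor, knob up; knob top 44 mm above the floor. 50 g. Origin: centre of the spigot's lower end, z up through the knob.
- end_plain: Thick plain end disc of plywood, 64 mm across, 22 mm thick, with a 14.5 mm bore; lies flat. Origin: centre of its underside, z along its axis. 60 g. May be pushed aside during the run.
- ring1: Spacer ring of light wood, 64 mm across, 13 mm thick, with a wide 40 mm opening; lies flat. One to three such rings are present. Origin: centre of its underside, z along its axis. 30 g. May be pushed aside during the run.
- ring2: Spacer ring of light wood, 64 mm across, 13 mm thick, with a wide 40 mm opening; lies flat. One to three such rings are present. Origin: centre of its underside, z along its axis. 30 g. May be pushed aside during the run.
- ring3: Spacer ring of light wood, 64 mm across, 13 mm thick, with a wide 40 mm opening; lies flat. One to three such rings are present. Origin: centre of its underside, z along its axis. 30 g. May be pushed aside during the run.
- end_hub: Hub end disc: plywood disc 64 mm across and 20 mm thick with a raised aluminium hub 34 mm across and 10 mm high on its upper face (30 mm in all), 14.5 mm bore right through; lies flat with the hub up. Origin: centre of its underside, z along its axis, towards the hub. 80 g. May be pushed aside during the run.
- weight: Pressing weight: dark steel cylinder 50 mm across, 45 mm high, with a 16 mm bore through it; stands upright. Origin: centre of its underside, z along its axis. About 0.6 kg. May be pushed aside during the run.
- rack: Fixed dark wooden block 90 x 70 x 50 mm with one upright blind hole, 13.5 mm bore, 42 mm deep, in the middle of its top; holds the shaft. Origin: centre of its underside, x along the 90 mm side, z up.
- shaft: Plain round steel shaft 12 mm thick, 170 mm long, both ends chamfered over 3 mm to 8 mm; stands upright in the block, foot 8 mm and top 178 mm above the bench. About 150 g. Origin: centre of its lower end, z up along it. Home in the jig its foot is 6 mm above the bench, on the bushing's bottom, its top 176 mm.
- glue: Bystander: white glue bottle 60 mm across, 170 mm high, standing. Origin: centre of its underside.
- sandblock: Bystander: cork sanding block 110 x 65 x 35 mm, lying. Origin: centre of its underside, x along its length.
- brush: Bystander: bench brush about 200 mm long, lying along its x axis. Origin: under its middle.
Things that resemble listed ones, but are neither listed nor needed, are in the scene too. What is shaped like the end_plain but orange, purple or turquoise is not meant.

How it is judged (in metres and radians):
On the way, in this order (a step that is already met when the one before it is completed fails the run):
1. the dust plug lies on the bench clear of the jig (horizontal distance between plug and pocket above 0.11 m and height (world z) of plug below 0.035 m), for 0.2 s.
2. the plain end disc lies flat on the pocket floor between the pins (horizontal distance between end_plain and pocket below 0.004 m and angle between end_plain's own z axis and vertical below 0.05 rad and z of end_plain in the frame of pocket below 0.003 m), for 0.2 s.
3. every spacer ring present lies flat on it, on the axis (all of step 2 and horizontal distance between each of ring1, ring2, ring3 and pocket below 0.004 m and angle between each of ring1, ring2, ring3's own z axis and vertical below 0.05 rad and z of ring1 in the frame of pocket between 0.019 and 0.051 m and z of ring2 in the frame of pocket between 0.019 and 0.051 m and z of ring3 in the frame of pocket between 0.019 and 0.051 m), for 0.2 s.
4. the hub end disc lies flat on the rings, hub up (all of step 3 and horizontal distance between end_hub and pocket below 0.004 m and angle between end_hub's own z axis and vertical below 0.05 rad and z of end_hub in the frame of pocket between 0.031 and 0.064 m and z of end_hub in the frame of ring1 above 0.01 m and z of end_hub in the frame of ring2 above 0.01 m and z of end_hub in the frame of ring3 above 0.01 m), for 0.2 s.
5. the shaft runs through the drum and stands on the bottom of the bushing (all of step 4 and horizontal distance between shaft and pocket below 0.004 m and angle between shaft's own z axis and vertical below 0.05 rad and z of shaft in the frame of pocket below -0.024 m), for 0.2 s.
6. the weight is over the shaft and stands on the hub (horizontal distance between shaft and pocket below 0.004 m and angle between each of shaft, weight's own z axis and vertical below 0.05 rad and z of shaft in the frame of pocket below -0.024 m and horizontal distance between weight and pocket below 0.006 m and z of weight in the frame of end_hub between 0.026 and 0.033 m), for 0.2 s.
At the end, for the whole second after the job is handed in: Plug on the bench over 11 cm from the pocket axis. Plain disc on the pocket floor, every ring on it, hub disc on top with hub up, each level and within 4 mm of that axis; the shaft through them, foot within 4 mm of the bushing bottom; the weight over the shaft on the hub, within 6 mm; all at rest (all of step 1 and all of step 4 and all of step 6 and linear speed of each of end_plain, ring1, ring2, ring3, end_hub, weight, shaft, plug below 0.02 m/s); the robot touches nothing.
It fails at once if the shaft was dropped: faster than 0.5 m/s within 60 mm of its seat (horizontal distance between shaft and pocket below 0.01 m and z of shaft in the frame of pocket below 0.032 m and linear speed of shaft above 0.5 m/s).
It fails at once if the weight was dropped on the drum: faster than 0.5 m/s within 50 mm above the hub (horizontal distance between weight and pocket below 0.02 m and z of weight in the frame of end_hub below 0.08 m and linear speed of weight above 0.5 m/s).
It fails at once if the glue bottle was pushed more than 30 mm or tipped over (distance of glue from where it was at the start of the episode above 0.03 m or angle between glue's own z axis and vertical above 0.5 rad).
It fails at once if the sanding block was pushed more than 30 mm or tipped over (distance of sandblock from where it was at the start of the episode above 0.03 m or angle between sandblock's own z axis and vertical above 0.5 rad).
It fails at once if the brush was pushed more than 30 mm or tipped over (distance of brush from where it was at the start of the episode above 0.03 m or angle between brush's own z axis and vertical above 0.5 rad).
Of ring1, ring2, ring3 only 1 to 3 are there at a start; the rules pass over those that are not, and their reading is None.
At some moment in a run one of end_plain, ring1, ring2, ring3, end_hub, weight may be knocked a few centimetres aside while the robot is not near it.
It also fails if it takes over 210 s, if anything falls off the work surface, if the arm or the gripper's body presses on something with over 40 N, if the wrist force passes 120 N, or if a joint passes its speed limit or range.

## Working session

There is one attempt and no reset: what is moved stays moved. The work goes in short steps, Python scripts to look and compute and a tool call to move; the robot and the scene stay as the last step left them, time stands still between calls to the robot, and variables do not carry over. Pictures are saved under pics/ and viewed, about 12 in all and at most 16, crops included, and the job is handed in when it is done.

Besides the shell and the picture viewer there is one more tool, called by a JSON object that holds its "fn" and its "kwargs", one argument or row to a line. drive_tool: Moves the arm, as the interface text tells. Scaled input: -1 to 1 covers 0.12 m each way for a shift and 0.5 rad each way for a turn. Its arguments: {"type":"object","properties":{"series":{"type":"string"},"newtons":{"type":"number"}},"required":["series"]}

```bash
mkdir -p pics
cat > h.py <<'E'
import numpy as np, cv2
from rig import telemetry, eyes, ctrl, nets
def cap(n): return eyes.capture(n)
def save(p,name,box=None,scale=1):
    im=p["frame"][:,:,::-1]
    if box: im=im[box[1]:box[3],box[0]:box[2]]
    if scale!=1: im=cv2.resize(im,None,fx=scale,fy=scale,interpolation=cv2.INTER_CUBIC)
    cv2.imwrite("pics/"+name+".png",im)
def proj(p,P):
    V=np.array(p["view"]);c=V@np.append(P,1.);x,y,z=c[0],-c[1],-c[2]
    return np.array([p["fx"]*x/z+p["cx"],p["fy"]*y/z+p["cy"]])
def ray(p,uv):
    V=np.array(p["view"]);R=V[:3,:3];o=-R.T@V[:3,3]
    d=np.array([(uv[0]-p["cx"])/p["fx"],-(uv[1]-p["cy"])/p["fy"],-1.])
    return o,R.T@d
def atz(p,uv,z):
    o,d=ray(p,uv);return o+d*(z-o[2])/d[2]
E
python3 - <<'E'
from h import *
print(telemetry.sense(), ctrl.grip_depth)
for n in("top","scene"):
    p=cap(n);save(p,n+"1");print(n,[k for k in p],p["fx"],p["cx"],p["cy"],np.round(p["view"],3).tolist())
    for o in "jig plug end_plain ring1 end_hub weight rack shaft glue sandblock brush".split():
        print(o,[(np.round(r["rect"]).astype(int).tolist(),round(r["confidence"],2)) for r in nets.spot_in(o,p)][:6])
E
```

```text
{'time_s': 0.0, 'joints': array([-1.54036722e+00,  3.13431260e-01,  1.49847750e+00, -3.11971094e-05,
        1.33101498e+00, -2.23377402e-01]), 'dq': array([-0.00098143,  0.00026688, -0.00173561,  0.00026   ,  0.0001874 ,
       -0.00176134]), 'tau': array([-3.29844806e-05, -4.12260747e+01, -2.59746766e+01, -2.45810934e-04,
        4.17982505e-03, -2.35866725e-05]), 'eef_pos': array([ 131.80577237, -507.89777867,  230.7294582 ]), 'ee_rot': array([-6.63907535e-04,  9.91957892e-01,  1.26566569e-01,  4.90287788e-05]), 'force': array([0.58192663, 0.73536374, 0.41575994]), 'wrist_torque': array([-0.00659412,  0.00675516, -0.00769219]), 'grip_width': 1.0023763749177061} 18.700000000000003
top ['frame', 'fx', 'fy', 'cx', 'cy', 'view', 'shot'] 466.1772370122309 323.8541449005394 239.87018716547752 [[-0.001, -1.0, 0.024, -3.647], [0.992, 0.002, 0.126, -549.967], [-0.126, 0.024, 0.992, -942.895], [0.0, 0.0, 0.0, 1.0]]
jig [([282, 234, 350, 308], 0.69)]
plug [([300, 257, 332, 285], 0.95)]
end_plain [([396, 274, 426, 303], 0.95), ([389, 328, 419, 358], 0.77), ([284, 322, 313, 351], 0.75), ([435,
[... 424 characters left out ...]
', 'view', 'shot'] 534.9721752249296 324.8087644746629 242.8104165675882 [[0.606, 0.795, 0.024, -334.459], [-0.456, 0.323, 0.829, 211.875], [0.652, -0.514, 0.558, -1594.136], [0.0, 0.0, 0.0, 1.0]]
jig [([268, 204, 362, 272], 0.66)]
plug [([304, 219, 324, 242], 0.64)]
end_plain [([203, 227, 225, 250], 0.85), ([220, 249, 246, 275], 0.82), ([280, 204, 304, 223], 0.82), ([157, 237, 192, 260], 0.63)]
ring1 [([383, 224, 405, 244], 0.7)]
end_hub [([331, 209, 357, 225], 0.63)]
weight [([303, 217, 328, 240], 0.68), ([195, 306, 222, 339], 0.66)]
rack [([128, 263, 186, 312], 0.59)]
shaft [([142, 223, 160, 279], 0.74)]
glue [([395, 134, 419, 197], 0.55)]
sandblock []
brush [([254, 319, 347, 384], 0.85)]
```

Run:
```python
from h import *
p=cap("top");save(p,"top2",(90,120,540,380),1.75)
```

```text
(no output)
```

View pics/top2.png

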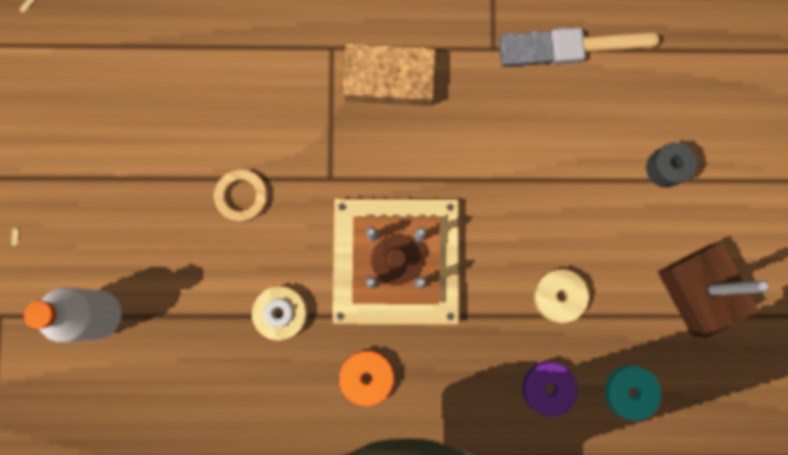

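View pics/scene1.png

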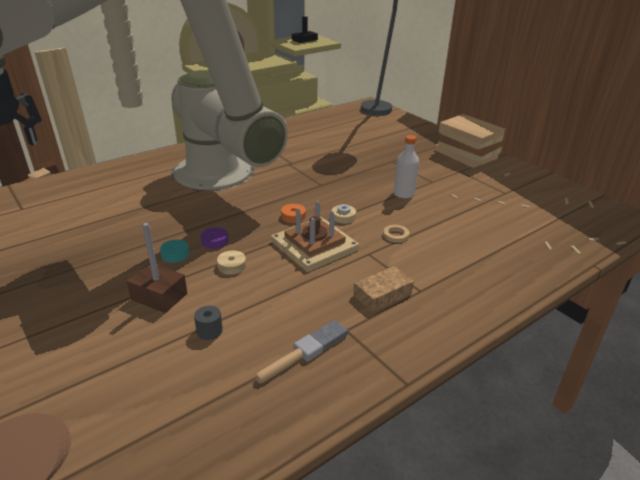

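```bash
cat >> h.py <<'E'
def gradmag(p):
    g=cv2.GaussianBlur(p["frame"],(0,0),0.8).astype(np.float32)
    return sum(np.hypot(cv2.Sobel(g[...,k],5,1,0),cv2.Sobel(g[...,k],5,0,1)) for k in range(3))
def projN(p,P):
    V=np.array(p["view"]);c=P@V[:3,:3].T+V[:3,3]
    return np.c_[-p["fx"]*c[:,0]/c[:,2]+p["cx"],p["fy"]*c[:,1]/c[:,2]+p["cy"]].astype(np.float32)
T=np.linspace(0,2*np.pi,90,endpoint=False)
def circ(R,z): return np.c_[R*np.cos(T),R*np.sin(T),0*T+z]
def samp(g,uv): return cv2.remap(g,uv[:,None,:1].copy(),uv[:,None,1:].copy(),cv2.INTER_LINEAR).mean()
def fitxy(p,circles,xy0,rad=12):
    g=gradmag(p);best=(-1,)
    for st,r in((2,rad),(0.5,2.5)):
        c=np.array(xy0) if best[0]<0 else np.array(best[1])
        for dx in np.arange(-r,r+.1,st):
            for dy in np.arange(-r,r+.1,st):
                q=c+[dx,dy]
                s=sum(samp(g,projN(p,circ(R,z)+[q[0],q[1],0])) for R,z in circles)
                if s>best[0]: best=(s,q)
    return np.round(best[1],1),round(float(best[0]),0)
MODEL=dict(end_plain=[(32,22),(7.25,22)],ring1=[(32,13),(20,13)],end_hub=[(32,20),(17,30),(7.25,30)],weight=[(25,45),(8,45)],plug=[(13,78)])
E
python3 - <<'E'
from h import *
pt=cap("top");ps=cap("scene")
S=dict(end_plain=((411,288),(231,263)),ring1=((227,231),(396,234)),end_hub=((249,297),(344,214)),weight=((474,214),(208,322)),plug=((316,271),(314,230)))
Z=dict(end_plain=12,ring1=7,end_hub=15,weight=25,plug=60)
for o,(a,b) in S.items():
    A=atz(pt,a,Z[o])[:2]; B=atz(ps,b,Z[o])[:2]
    print(o,A.round(1),B.round(1),fitxy(pt,MODEL[o],A),fitxy(ps,MODEL[o],A))
# jig fit: square outlines at z=18 (75), z=34 (52)
def sq(h,z,n=40):
    t=np.linspace(-h,h,n);e=np.full(n,h)
    return np.vstack([np.c_[t,e],np.c_[t,-e],np.c_[e,t],np.c_[-e,t]]),z
def fitjig(p,shapes,xy0,yr):
    g=gradmag(p);best=(-1,);c=np.array(xy0)
    for it,(st,r,ys) in enumerate(((2,12,yr),(0.5,2.5,None))):
        if it: c=best[1]; ys=best[2]+np.arange(-.03,.031,.005)
        for y in ys:
            R=np.array([[np.cos(y),-np.sin(y)],[np.sin(y),np.cos(y)]])
            Q=[np.c_[P@R.T,np.full(len(P),z)] for P,z in shapes]
            for dx in np.arange(-r,r+.1,st):
                for dy in np.arange(-r,r+.1,st):
                    s=sum(samp(g,projN(p,q+[c[0]+dx,c[1]+dy,0])) for q in Q)
                    if s>best[0]: best=(s,c+[dx,dy],y)
    return best
j0=atz(pt,(316,269),25)[:2]
for p in(pt,ps): print("jig",fitjig(p,[sq(75,18),sq(52,34)],j0,np.arange(-.3,.31,.03)))
sh=np.array([[x,y] for x,y in [(411,288)]])
r0=atz(pt,(495,285),50)[:2]
for p in(pt,ps):
    P,_=sq(1,0);b=fitjig(p,[(P*[45,35],50)],r0,np.arange(-1.6,1.6,.05));print("rack",b)
    print("shaft top px from rack",proj(p,[b[1][0],b[1][1],178]))
for n,z in(("glue",0),("brush",0)):
    print(n)
print("glue",atz(pt,(135,300),100),atz(ps,(407,195),5))
E
```

```text
end_plain [ 450.1 -189.2] [ 452.2 -188.4] (array([ 448.1, -186.2]), 1480.0) (array([ 448.1, -185.2]), 1031.0)
ring1 [572.2 204.7] [574.1 203.7] (array([571.2, 204.2]), 1216.0) (array([570.2, 206.7]), 859.0)
end_hub [431.2 153.7] [435.6 150.3] (array([427.7, 153.7]), 2028.0) (array([426.7, 155.7]), 1132.0)
weight [ 608.1 -326.4] [ 610.3 -324.5] (array([ 608.1, -324.4]), 447.0) (array([ 609.1, -323.4]), 430.0)
plug [483.2  13.4] [509.   -0.6] (array([471.2,  27.9]), 238.0) (array([497.7,  20.9]), 268.0)
jig (np.float32(1126.1255), array([490.98302254,  13.1892806 ]), np.float64(-0.005000000000000272))
jig (np.float32(626.7441), array([489.48302254,  15.1892806 ]), np.float64(-0.005000000000000272))
rack (np.float32(301.9394), array([ 465.82013501, -349.44652389]), np.float64(-1.1149999999999995))
shaft top px from rack [519.46747953 276.95309516]
rack (np.float32(144.87285), array([ 461.82013501, -341.44652389]), np.float64(-0.2799999999999989))
shaft top px from rack [155.87228146 222.44505173]
glue
brush
glue [425.2334157  358.66300479 100.        ] [443.76413386 370.62296326   5.        ]
```

{"fn": "drive_tool", "kwargs": {
  "series": "0 0 0 0 0 0.508 1;0 0 0 0 0 0.508 1;0 0 0 0 0 0.508 1;0 0 0 0 0 0.508 1",
  "newtons": 40
}}

```text
time_s: 1.75
eef_pos: [131.8, -508.2, 231.3]
ee_rot: [0.0, 1.0, 0.001, -0.0]
force: [-0.3, 0.5, 0.4]
grip_width: 0.997
```

Run:
```python
from h import *
pt=cap("top");ps=cap("scene")
print("shaft top",atz(pt,(527,284),178),atz(ps,(149,225),178))
save(pt,"jig3",(270,220,365,315),6)
print([proj(pt,[490.5+a*27.93,14+b*27.93,100]).round(1).tolist() for a in(1,-1) for b in(1,-1)])
```

```text
shaft top [ 453.27381754 -362.35588511  178.        ] [ 463.09718533 -355.54197113  178.        ]
[[301.6, 251.7], [330.2, 251.7], [301.4, 280.4], [330.3, 280.4]]
```

View pics/jig3.png

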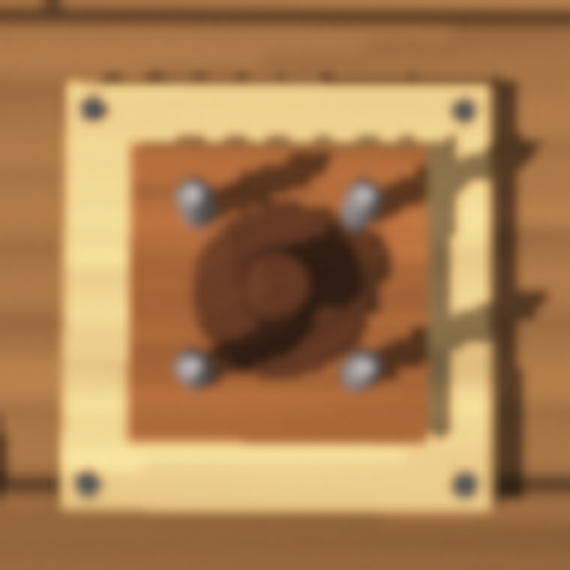

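The jig picture shows the pin tops at about (302,253), (330,253), (302,281), (330,282), so the jig centre is near (489,13.5). There is one ring at (227,231). The natural-wood plain disc at (411,288) is the one meant, since its look-alikes are orange, purple and turquoise. Setting out for the plug.

{"fn": "drive_tool", "kwargs": {
  "series": "0.596 -0.869 0 0 0 0 1;0.596 -0.869 0 0 0 0 1;0.596 -0.869 0 0 0 0 1;0.596 -0.869 0 0 0 0 1"
}}

```text
time_s: 2.25
eef_pos: [204.6, -401.6, 231.7]
ee_rot: [0.0, 1.0, 0.003, 0.0]
force: [0.0, 0.1, 0.8]
grip_width: 1.001
```

{"fn": "drive_tool", "kwargs": {
  "series": "0.596 -0.869 0 0 0 0 1;0.596 -0.869 0 0 0 0 1;0.596 -0.869 0 0 0 0 1;0.596 -0.869 0 0 0 0 1"
}}

```text
time_s: 2.65
eef_pos: [276.7, -295.1, 232.0]
ee_rot: [0.0, 1.0, 0.005, 0.0]
force: [0.0, -0.7, -0.6]
grip_width: 1.002
```

{"fn": "drive_tool", "kwargs": {
  "series": "0.596 -0.869 0 0 0 0 1;0.596 -0.869 0 0 0 0 1;0.596 -0.869 0 0 0 0 1;0.596 -0.869 0 0 0 0 1"
}}

```text
time_s: 3.05
eef_pos: [348.1, -188.9, 232.2]
ee_rot: [0.0, 1.0, 0.008, 0.001]
force: [0.2, -1.5, 0.6]
grip_width: 0.999
```

{"fn": "drive_tool", "kwargs": {
  "series": "0.596 -0.869 0 0 0 0 1;0.596 -0.869 0 0 0 0 1;0.596 -0.869 0 0 0 0 1;0.596 -0.869 0 0 0 0 1"
}}

```text
time_s: 3.45
eef_pos: [419.3, -82.9, 232.1]
ee_rot: [0.0, 1.0, 0.009, 0.001]
force: [0.1, -0.6, 0.8]
grip_width: 0.999
```

{"fn": "drive_tool", "kwargs": {
  "series": "0.596 -0.869 0 0 0 0 1;0.596 -0.869 0 0 0 0 1;0.596 -0.869 0 0 0 0 1;0.596 -0.869 0 0 0 0 1;0.596 -0.869 0 0 0 0 1"
}}

```text
time_s: 3.95
eef_pos: [489.0, 21.2, 231.8]
ee_rot: [0.0, 1.0, 0.009, 0.0]
force: [0.6, -1.0, -0.1]
grip_width: 0.998
```

{"fn": "drive_tool", "kwargs": {
  "series": "0 0.064 0.4 0 0 0.036 1;0 0.064 0.75 0 0 0.036 1;0 0.064 0.75 0 0 0.036 1;0 0.064 0.75 0 0 0.036 1"
}}

```text
time_s: 4.35
eef_pos: [489.5, 12.1, 143.0]
ee_rot: [0.001, 1.0, -0.001, 0.001]
force: [0.2, -0.6, 0.9]
grip_width: 0.996
```

{"fn": "drive_tool", "kwargs": {
  "series": "0 0 0.3 0 0 0 1;0 0 0.6 0 0 0 1;0 0 0.765 0 0 0 1;0 0 0.765 0 0 0 1;0 0 0.765 0 0 0 1"
}}

```text
time_s: 4.85
eef_pos: [491.1, 11.3, 53.5]
ee_rot: [0.001, 1.0, -0.001, 0.002]
force: [0.4, 0.1, 0.5]
grip_width: 1.001
```

Run:
```python
from h import *
p=cap("scene");save(p,"s4",(250,130,390,280),5)
print(telemetry.sense()["eef_pos"])
```

```text
[491.12646115  11.39900275  53.62807097]
```

View pics/s4.png

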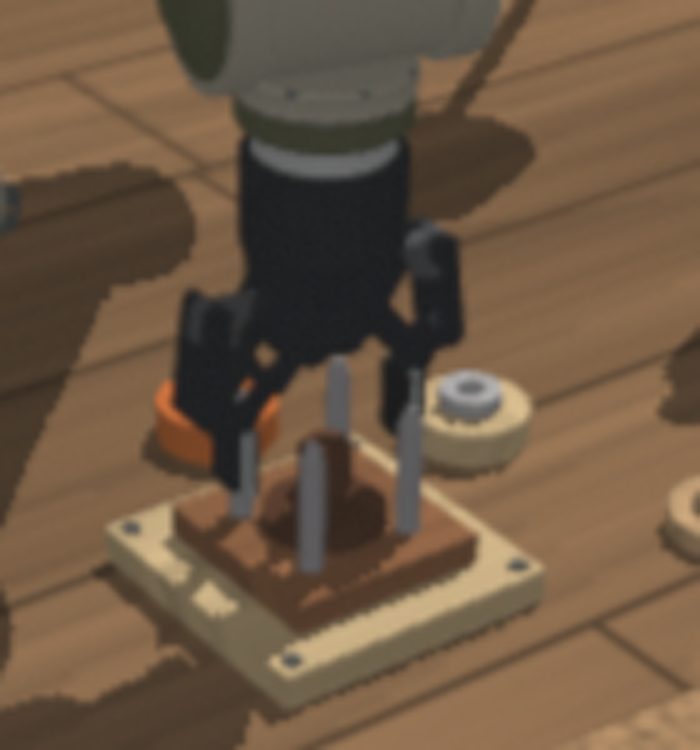

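The crop shows the jaws around the plug, clear of all four pins. Closing and lifting.

{"fn": "drive_tool", "kwargs": {
  "series": "0 0.0 0.02 0 0 0 0.6;0 0 0.02 0 0 0 0;0 0 0.02 0 0 0 0;0 0 0.02 0 0 0 0;0 0 0.02 0 0 0 0;0 0 0.02 0 0 0 0",
  "newtons": 30
}}

```text
time_s: 5.5
eef_pos: [491.3, 12.6, 51.8]
ee_rot: [0.0, 1.0, -0.001, 0.003]
force: [-0.7, 9.7, 6.3]
grip_width: 0.289
```

{"fn": "drive_tool", "kwargs": {
  "series": "0 0 -0.2 0 0 0 0;0 0 -0.5 0 0 0 0;0 0 -0.9 0 0 0 0;0 0 -0.9 0 0 0 0"
}}

```text
time_s: 5.9
eef_pos: [493.1, 12.2, 165.2]
ee_rot: [0.001, 1.0, -0.001, 0.008]
force: [0.1, -0.7, -0.7]
grip_width: 0.294
```

```bash
cat > mv.py <<'E'
import sys
from h import *
from scipy.spatial.transform import Rotation as Ro
x,y,z=map(float,sys.argv[1:4]);yaw=float(sys.argv[4]) if len(sys.argv)>4 else 0
s=telemetry.sense();w=s["ee_rot"];R=Ro.from_quat([w[1],w[2],w[3],w[0]])
G=Ro.from_euler('z',yaw)*Ro.from_quat([1,0,0,0])
t=R.inv().apply(np.array([x,y,z])-s["eef_pos"])/120;r=(R.inv()*G).as_rotvec()/.5
print("pos",s["eef_pos"].round(1),"F",s["force"].round(1),"w",round(s["grip_width"],3),"t",round(s["time_s"],1));print(*t.round(3),*r.round(3))
E
python3 mv.py 600 -90 165
```

```text
pos [493.1  12.2 165.2] F [ 0.1 -0.7 -0.7] w 0.294 t 5.9
0.891 0.851 0.018 0.005 -0.032 -0.003
```

{"fn": "drive_tool", "kwargs": {
  "series": "0.3 0.3 0 0 -0.032 0 0;0.6 0.57 0 0 -0.032 0 0;0.89 0.85 0.015 0 -0.032 0 0;0.89 0.85 0.015 0 -0.032 0 0;0.89 0.85 0.015 0 -0.032 0 0"
}}

```text
time_s: 6.4
eef_pos: [599.6, -90.3, 163.8]
ee_rot: [0.001, 1.0, -0.001, -0.001]
force: [-0.1, -0.1, -1.0]
grip_width: 0.291
```

{"fn": "drive_tool", "kwargs": {
  "series": "0 0 0.3 0 0 0 0;0 0 0.6 0 0 0 0;0 0 0.9 0 0 0 0;0 0 0.98 0 0 0 0;0 0 0.98 0 0 0 0"
}}

```text
time_s: 6.9
eef_pos: [598.6, -89.6, 45.8]
ee_rot: [0.0, 1.0, -0.001, -0.002]
force: [1.1, 0.2, -0.9]
grip_width: 0.287
```

```bash
python3 mv.py 600 -90 30.5
```

```text
pos [598.6 -89.6  45.8] F [ 1.1  0.2 -0.9] w 0.287 t 6.9
0.012 0.003 0.128 0.001 0.008 -0.003
```

{"fn": "drive_tool", "kwargs": {
  "series": "0 0 0.06 0 0 0 0;0 0 0.125 0 0 0 0;0 0 0.125 0 0 0 0;0 0 0.125 0 0 0 0.5;0 0 0.125 0 0 0 1;0 0 0.125 0 0 0 1;0 0 0.125 0 0 0 1;0 0 0.125 0 0 0 1"
}}

```text
time_s: 7.7
eef_pos: [598.6, -89.6, 31.0]
ee_rot: [0.0, 1.0, -0.001, -0.002]
force: [0.4, -0.5, 0.2]
grip_width: 1.004
```

{"fn": "drive_tool", "kwargs": {
  "series": "0 0 -0.3 0 0 0 1;0 0 -0.6 0 0 0 1;0 0 -0.8 0 0 0 1;0 0 -0.8 0 0 0 1"
}}

```text
time_s: 8.1
eef_pos: [600.5, -90.1, 130.8]
ee_rot: [0.001, 1.0, -0.001, 0.001]
force: [1.1, 0.3, -0.7]
grip_width: 1.001
```

{"fn": "drive_tool", "kwargs": {
  "series": "-0.3 0.2 0 0 0 0 1;-0.6 0.4 0 0 0 0 1;-0.9 0.6 0 0 0 0 1;-0.95 0.8 0 0 0 0 1;-0.95 0.8 0 0 0 0 1"
}}

```text
time_s: 8.6
eef_pos: [485.2, -188.0, 130.3]
ee_rot: [0.002, 1.0, -0.002, 0.001]
force: [-0.0, 0.3, -0.1]
grip_width: 1.002
```

```bash
python3 mv.py 448 -185.7 60
python3 - <<'E'
from h import *
p=cap("top");save(p,"t5",(90,120,540,380),1.75)
print(fitxy(p,[(13,56)],(598.6,-89.6),12),fitxy(p,MODEL["ring1"],(571,204)),fitxy(p,MODEL["end_hub"],(427.7,153.7)),fitxy(p,MODEL["weight"],(608,-324)),fitxy(p,MODEL["end_plain"],(448,-186)))
E
```

```text
pos [ 485.2 -188.   130.3] F [-0.   0.3 -0.1] w 1.002 t 8.6
-0.311 -0.019 0.585 0.006 -0.004 -0.01
(array([609.6, -99.1]), 208.0) (array([571. , 204.5]), 1194.0) (array([427.7, 153.7]), 1995.0) (array([ 608. , -323.5]), 415.0) (array([ 452.5, -173. ]), 437.0)
```

View pics/t5.png

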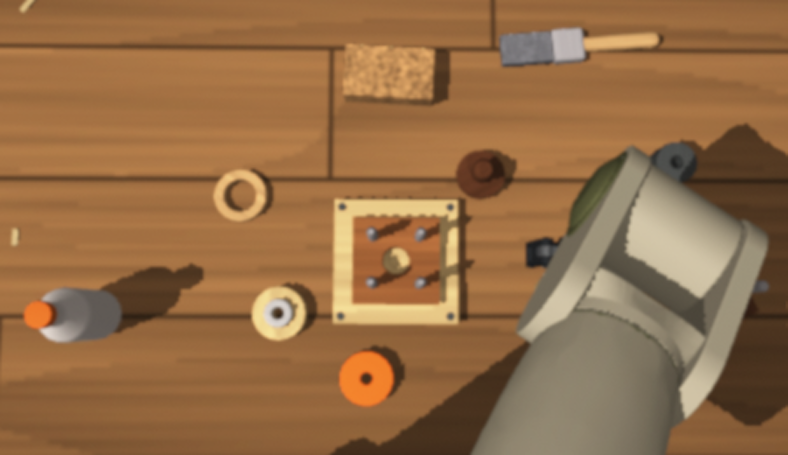

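The plug is standing on the bench at crop (482,172), and the pocket is free. Next is the plain disc.

{"fn": "drive_tool", "kwargs": {
  "series": "-0.31 -0.02 0.2 0 0 -0.01 1;-0.31 -0.02 0.5 0 0 -0.01 1;-0.31 -0.02 0.585 0 0 -0.01 1;-0.31 -0.02 0.585 0 0 -0.01 1"
}}

```text
time_s: 9.05
eef_pos: [448.9, -183.5, 59.0]
ee_rot: [0.0, 1.0, 0.001, -0.0]
force: [-0.1, -0.8, 0.8]
grip_width: 0.999
```

```bash
python3 mv.py 448 -185.7 1
python3 - <<'E'
from h import *
p=cap("scene");save(p,"s6",(170,140,320,290),5)
p=cap("top");print("pocket hole",fitxy(p,[(16,34)],(490,14),6),fitxy(p,[(3,100)],(490,14),1))
g=gradmag(p)
c=[fitxy(p,[(6,88),(3,100)],(489.5+a*27.93,13.7+b*27.93),5)[0] for a in(1,-1) for b in(1,-1)];print(c,np.mean(c,0))
E
```

```text
pos [ 448.9 -183.5   59. ] F [-0.1 -0.8  0.8] w 0.999 t 9.1
-0.007 0.018 0.483 0.002 0.0 0.004
pocket hole (array([490. ,  14.5]), 365.0) (array([486.5,  11.5]), 454.0)
[array([516.9,  41.1]), array([516.9, -14.7]), array([462.1,  41.6]), array([462.1, -14.2])] [489.5   13.45]
```

View pics/s6.png

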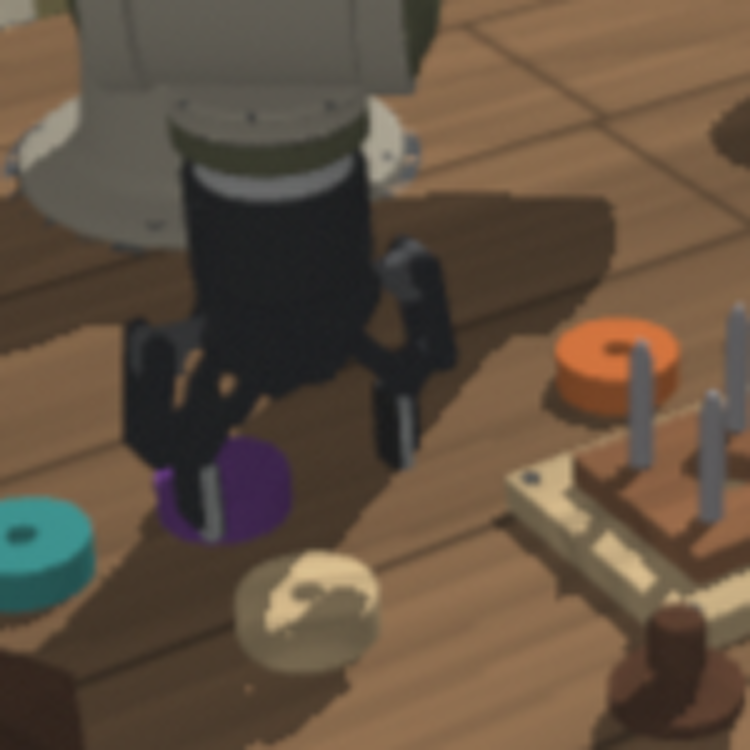

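Run:
```python
from h import *
p=cap("scene")
f=lambda P:((proj(p,P)-[170,140])*5).round()
print(f([448.9,-183.5-42.5,72]),f([448.9,-183.5+42.5,72]),f([448,-185.7,22]),f([448,-185.7,0]))
for z in (22,):print(fitxy(p,[(32,22)],(448,-185),15),fitxy(p,MODEL["end_plain"],(448,-185),15), atz(p,(170+308/5,140+588/5),22))
```

```text
[213. 528.] [386. 466.] [304. 590.] [308. 630.]
(array([ 448. , -185.5]), 371.0) (array([ 448., -185.]), 786.0) [ 447.48863729 -183.39591507   22.        ]
```

The tips, at crop (213,528) and (386,466), and the disc agree with their projections. Descending to grasp.

{"fn": "drive_tool", "kwargs": {
  "series": "-0.007 0.016 0.2 0 0 0 1;-0.007 0.016 0.4 0 0 0 1;-0.007 0.016 0.483 0 0 0 1;-0.007 0.016 0.483 0 0 0 1;-0.007 0.016 0.483 0 0 0 1"
}}

```text
time_s: 9.7
eef_pos: [450.0, -187.0, 4.2]
ee_rot: [0.002, 1.0, 0.001, 0.003]
force: [-0.4, -0.3, -0.1]
grip_width: 1.001
```

{"fn": "drive_tool", "kwargs": {
  "series": "0 0 0 0 0 0 0.8;0 0 0 0 0 0 0.6;0 0 0 0 0 0 0.6;0 0 0 0 0 0 0.6;0 0 0 0 0 0 0.6;0 0 0 0 0 0 0.6",
  "newtons": 40
}}

```text
time_s: 10.3
eef_pos: [450.8, -187.5, 5.8]
ee_rot: [0.003, 1.0, 0.001, 0.004]
force: [-2.8, 2.3, 11.4]
grip_width: 0.725
```

{"fn": "drive_tool", "kwargs": {
  "series": "0 0 -0.3 0 0 0 0.6;0 0 -0.6 0 0 0 0.6;0 0 -0.95 0 0 0 0.6;0 0 -0.95 0 0 0 0.6;0 0 -0.95 0 0 0 0.6"
}}

```text
time_s: 10.8
eef_pos: [450.1, -186.8, 120.5]
ee_rot: [0.004, 1.0, 0.001, 0.004]
force: [-0.9, 0.1, -2.1]
grip_width: 0.72
```

```bash
python3 mv.py 489.5 13.7 150
```

```text
pos [ 450.1 -186.8  120.5] F [-0.9  0.1 -2.1] w 0.72 t 10.8
0.334 -1.669 -0.255 0.015 -0.017 0.004
```

{"fn": "drive_tool", "kwargs": {
  "series": "0.1 -0.3 -0.1 0.01 -0.015 0 0.6;0.2 -0.6 -0.25 0.015 -0.017 0 0.6;0.2 -0.9 -0.25 0.015 -0.017 0 0.6;0.2 -0.9 -0.25 0.015 -0.017 0 0.6"
}}

```text
time_s: 11.2
eef_pos: [473.0, -75.1, 148.8]
ee_rot: [-0.001, 1.0, 0.003, -0.001]
force: [0.3, -0.8, -1.6]
grip_width: 0.718
```

{"fn": "drive_tool", "kwargs": {
  "series": "0.05 -0.25 0 0 0 0 0.6;0.155 -0.5 0 0 0 0 0.6;0.155 -0.74 0 0 0 0 0.6;0.155 -0.74 0 0 0 0 0.6;0.155 -0.74 0 0 0 0 0.6"
}}

```text
time_s: 11.7
eef_pos: [490.6, 13.5, 147.9]
ee_rot: [-0.001, 1.0, 0.003, -0.002]
force: [-0.9, -0.5, -0.8]
grip_width: 0.724
```

```bash
python3 mv.py 492.3 13.7 112
python3 - <<'E'
from h import *
p=cap("scene");save(p,"s7",(250,110,390,260),5)
s=telemetry.sense()["eef_pos"];b=s[2]-5.5
for e in(-6,0,6): print(e,[fitxy(p,[(32,b+22+e),(32,b+e)],(s[0]-2.8,s[1]),9)])
E
```

```text
pos [490.6  13.5 147.9] F [-0.9 -0.5 -0.8] w 0.724 t 11.7
0.015 -0.001 0.299 -0.004 0.008 0.013
-6 [(array([479.5,  24.5]), 468.0)]
0 [(array([488.5,  18. ]), 458.0)]
6 [(array([499. ,  10.5]), 448.0)]
```

View pics/s7.png

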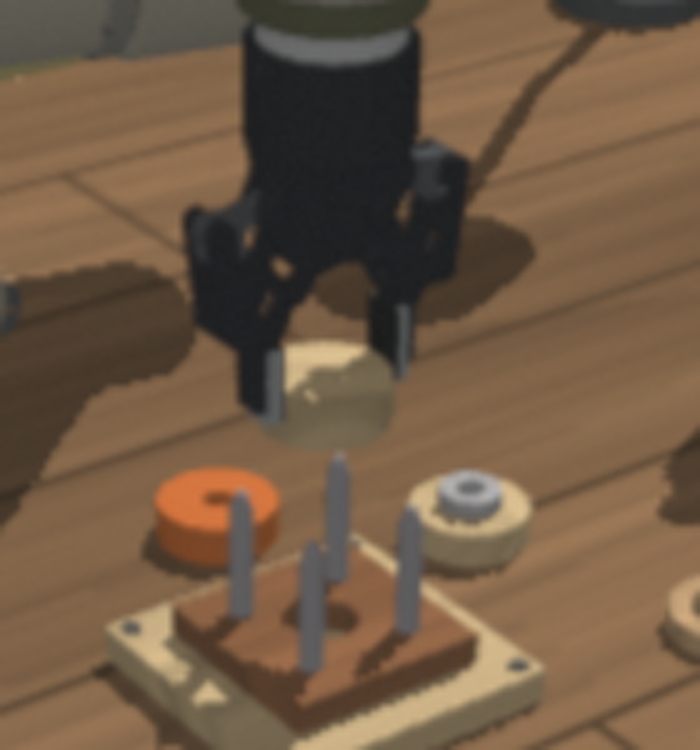

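The crop shows the disc level in the jaws, at about crop (330,390), above the pocket. Lowering to just above the pin tops and measuring.

{"fn": "drive_tool", "kwargs": {
  "series": "0.01 -0.002 0.15 -0.004 0.008 0.013 0.6;0.01 -0.002 0.27 -0.004 0.008 0.013 0.6;0.01 -0.002 0.27 -0.004 0.008 0.013 0.6;0.01 -0.002 0.27 -0.004 0.008 0.013 0.6"
}}

```text
time_s: 12.15
eef_pos: [491.9, 12.5, 115.9]
ee_rot: [0.0, 1.0, -0.001, -0.0]
force: [0.1, -0.2, -1.3]
grip_width: 0.714
```

```bash
python3 mv.py 491.8 13.7 60
python3 - <<'E'
from h import *
p=cap("scene");save(p,"s8",(280,165,350,225),10)
s=telemetry.sense()["eef_pos"];b=s[2]-5.5
for e in(-2,0,2): print(e,[fitxy(p,[(32,b+22+e),(32,b+e)],(s[0]-2.5,s[1]),7)])
E
```

```text
pos [491.9  12.5 115.9] F [ 0.1 -0.2 -1.3] w 0.714 t 12.2
-0.001 -0.01 0.465 0.0 0.0 -0.004
-2 [(array([487.2,  17.6]), 533.0)]
0 [(array([490.2,  15.1]), 531.0)]
2 [(array([493.2,  13.6]), 528.0)]
```

View pics/s8.png

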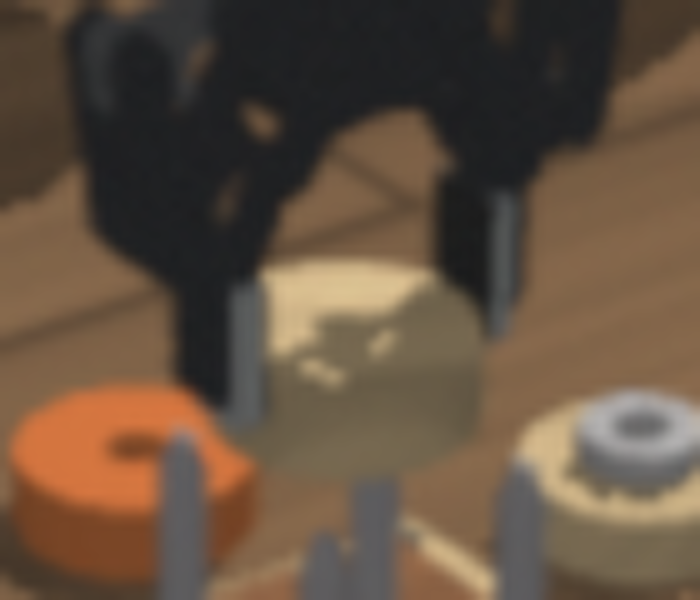

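The disc hovers above the pin tops, at crop (350,380). Lowering gently into the tapers with a lighter grip.

{"fn": "drive_tool", "kwargs": {
  "series": "0 -0.01 0.05 0 0 0 0.6;0 -0.01 0.09 0 0 0 0.6;0 -0.01 0.13 0 0 0 0.6;0 -0.01 0.17 0 0 0 0.6;0 -0.01 0.19 0 0 0 0.6;0 -0.01 0.19 0 0 0 0.6",
  "newtons": 30
}}

```text
time_s: 12.8
eef_pos: [492.0, 13.8, 93.1]
ee_rot: [0.0, 1.0, -0.001, 0.0]
force: [-0.8, -0.3, -0.2]
grip_width: 0.719
```

```bash
python3 mv.py 491.8 13.7 60
```

```text
pos [492.   13.8  93.1] F [-0.8 -0.3 -0.2] w 0.719 t 12.8
-0.002 0.001 0.276 0.0 -0.001 -0.004
```

{"fn": "drive_tool", "kwargs": {
  "series": "0 0 0.08 0 0 0 0.6;0 0 0.16 0 0 0 0.6;0 0 0.24 0 0 0 0.6;0 0 0.31 0 0 0 0.6;0 0 0.38 0 0 0 0.6;0 0 0.4 0 0 0 0.6"
}}

```text
time_s: 13.4
eef_pos: [491.6, 14.0, 44.0]
ee_rot: [-0.0, 1.0, -0.001, -0.001]
force: [0.5, 0.2, -0.2]
grip_width: 0.718
```

{"fn": "drive_tool", "kwargs": {
  "series": "0 0 0.02 0 0 0 0.6;0 0 0.035 0 0 0 0.6;0 0 0.035 0 0 0 0.6"
}}

```text
time_s: 13.7
eef_pos: [491.7, 13.9, 40.2]
ee_rot: [0.0, 1.0, -0.001, -0.0]
force: [-0.7, -0.1, 0.4]
grip_width: 0.721
```

{"fn": "drive_tool", "kwargs": {
  "series": "0 0 0.01 0 0 0 0.6;0 0 0.02 0 0 0 0.6;0 0 0.02 0 0 0 0.6"
}}

```text
time_s: 14.0
eef_pos: [491.8, 14.0, 39.8]
ee_rot: [0.0, 1.0, -0.001, -0.0]
force: [-10.5, 2.1, 26.6]
grip_width: 0.721
```

{"fn": "drive_tool", "kwargs": {
  "series": "0 0 0 0 0 0 0.8;0 0 0 0 0 0 0.9;0 0 0 0 0 0 0.9;0 0 0 0 0 0 0.9"
}}

```text
time_s: 14.4
eef_pos: [491.7, 14.0, 39.6]
ee_rot: [0.0, 1.0, -0.001, -0.0]
force: [-0.7, -0.8, -0.1]
grip_width: 0.902
```

{"fn": "drive_tool", "kwargs": {
  "series": "0 0 -0.3 0 0 0 0.9;0 0 -0.6 0 0 0 0.9;0 0 -0.9 0 0 0 1;0 0 -0.9 0 0 0 1;0 0 -0.9 0 0 0 1"
}}

```text
time_s: 14.9
eef_pos: [491.8, 14.0, 147.6]
ee_rot: [0.0, 1.0, -0.001, -0.0]
force: [0.1, 0.7, -1.0]
grip_width: 1.0
```

{"fn": "drive_tool", "kwargs": {
  "series": "0.2 -0.35 0 0 0 0 1;0.3 -0.7 0 0 0 0 1;0.4 -0.9 0 0 0 0 1;0.4 -0.9 0 0 0 0 1"
}}

```text
time_s: 15.3
eef_pos: [539.9, 124.5, 145.5]
ee_rot: [0.0, 1.0, 0.001, -0.001]
force: [0.3, -1.3, 0.1]
grip_width: 1.002
```

```bash
python3 mv.py 571 204.5 60
python3 - <<'E'
from h import *
p=cap("top");
print([fitxy(p,[(32,z),(7.25,z)],(490,14),8) for z in(54,56,58,62,70)],fitxy(p,MODEL["ring1"],(571,204)),fitxy(p,MODEL["end_hub"],(427.7,153.7)),fitxy(p,MODEL["weight"],(608,-324)))
save(p,"t9",(270,200,365,300),6)
E
```

```text
pos [539.9 124.5 145.5] F [ 0.3 -1.3  0.1] w 1.002 t 15.3
0.262 -0.666 0.712 0.0 0.005 0.004
[(array([490.,  13.]), 1350.0), (array([490.,  13.]), 1347.0), (array([490.,  13.]), 1343.0), (array([489.5,  13. ]), 1337.0), (array([489.,  13.]), 1316.0)] (array([557. , 189.5]), 332.0) (array([442.2, 139.2]), 393.0) (array([ 608. , -324.5]), 460.0)
```

View pics/t9.png

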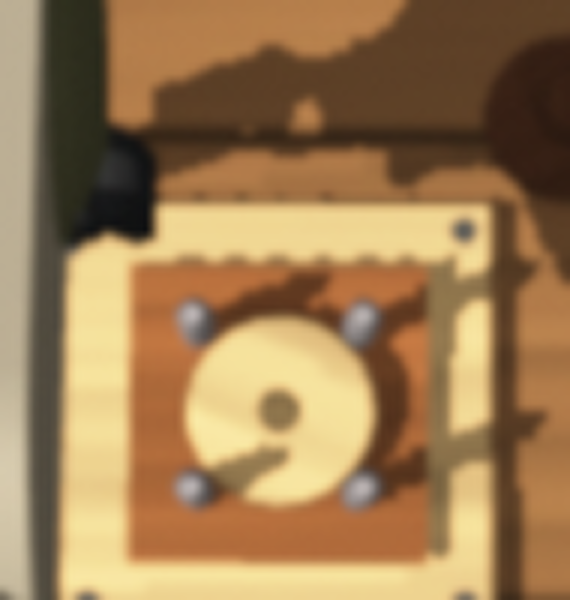

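The plain disc sits centred between the four pins, with its bore at crop (280,410). Now the ring.

{"fn": "drive_tool", "kwargs": {
  "series": "0.15 -0.35 0.1 0 0 0 1;0.258 -0.67 0.4 0 0 0 1;0.258 -0.67 0.71 0 0 0 1;0.258 -0.67 0.71 0 0 0 1;0.258 -0.67 0.71 0 0 0 1"
}}

```text
time_s: 15.85
eef_pos: [569.9, 202.2, 60.4]
ee_rot: [0.001, 1.0, -0.0, -0.002]
force: [0.5, 0.1, 0.9]
grip_width: 0.998
```

```bash
python3 mv.py 570.8 205 -5;python3 - <<'E'
from h import *
p=cap("scene");print(fitxy(p,MODEL["ring1"],(571,205)),fitxy(p,MODEL["end_hub"],(427.7,153.7)))
E
```

```text
pos [569.9 202.2  60.4] F [0.5 0.1 0.9] w 0.998 t 15.8
0.01 -0.024 0.545 0.002 0.009 -0.0
(array([570.5, 206.5]), 752.0) (array([426.7, 155.7]), 1182.0)
```

Run:
```python
from h import *
p=cap("scene")
for z in(108,112,116,120,124,128):
    print(z,[((proj(p,[x,y,z])-[280,165])*10).round().tolist() for x,y in((502.9,-19.5),(502.9,44.5))])
```

```text
108 [[258.0, 483.0], [485.0, 401.0]]
112 [[258.0, 468.0], [485.0, 386.0]]
116 [[258.0, 452.0], [486.0, 371.0]]
120 [[258.0, 437.0], [486.0, 356.0]]
124 [[258.0, 421.0], [487.0, 340.0]]
128 [[259.0, 406.0], [487.0, 325.0]]
```

{"fn": "drive_tool", "kwargs": {
  "series": "0.01 -0.025 0.2 0 0.009 0 1;0.01 -0.025 0.4 0 0.009 0 1;0.01 -0.025 0.53 0 0.009 0 1;0.01 -0.025 0.53 0 0.009 0 1;0.01 -0.025 0.53 0 0.009 0 1;0.01 -0.025 0.53 0 0.009 0 1"
}}

```text
time_s: 16.55
eef_pos: [573.1, 205.4, 0.3]
ee_rot: [0.0, 1.0, -0.0, 0.003]
force: [-0.1, 0.3, -0.3]
grip_width: 1.004
```

```bash
python3 mv.py 570.6 205.2 -3.5
```

```text
pos [5.731e+02 2.054e+02 3.000e-01] F [-0.1  0.3 -0.3] w 1.004 t 16.6
-0.021 0.001 0.032 0.0 -0.013 -0.001
```

{"fn": "drive_tool", "kwargs": {
  "series": "-0.021 0 0.032 0 -0.013 0 0.85;-0.021 0 0.032 0 -0.013 0 0.85;-0.021 0 0.032 0 -0.013 0 0.6;-0.021 0 0.032 0 -0.013 0 0.6;-0.021 0 0.032 0 -0.013 0 0.6;-0.021 0 0.032 0 -0.013 0 0.6;-0.021 0 0.032 0 -0.013 0 0.6",
  "newtons": 30
}}

```text
time_s: 17.25
eef_pos: [570.8, 205.4, -2.7]
ee_rot: [0.0, 1.0, -0.0, 0.0]
force: [-3.0, -0.3, 6.3]
grip_width: 0.742
```

{"fn": "drive_tool", "kwargs": {
  "series": "0 0 -0.3 0 0 0 0.6;0 0 -0.6 0 0 0 0.6;0 0 -0.95 0 0 0 0.6;0 0 -0.95 0 0 0 0.6;0 0 -0.95 0 0 0 0.6"
}}

```text
time_s: 17.75
eef_pos: [570.9, 205.5, 111.9]
ee_rot: [-0.0, 1.0, -0.0, 0.001]
force: [-0.7, -0.5, -0.6]
grip_width: 0.741
```

```bash
python3 mv.py 490.5 13.5 150;python3 - <<'E'
from h import *
p=cap("scene");s=telemetry.sense()["eef_pos"]
for b in(-1,1,3,5):print(b,fitxy(p,[(32,s[2]+b),(32,s[2]+13+b),(20,s[2]+13+b)],s[:2],6))
E
```

```text
pos [570.9 205.5 111.9] F [-0.7 -0.5 -0.6] w 0.741 t 17.8
-0.668 1.6 -0.319 -0.0 -0.004 -0.001
-1 (array([561.8, 209.9]), 655.0)
1 (array([561.8, 207.9]), 678.0)
3 (array([561.8, 207.9]), 689.0)
5 (array([561.8, 207.4]), 700.0)
```

{"fn": "drive_tool", "kwargs": {
  "series": "-0.1 0.3 -0.2 0 0 0 0.6;-0.2 0.6 -0.3 0 0 0 0.6;-0.34 0.8 -0.3 0 0 0 0.6;-0.34 0.8 -0.3 0 0 0 0.6;-0.34 0.8 -0.3 0 0 0 0.6"
}}

```text
time_s: 18.3
eef_pos: [529.1, 109.3, 145.7]
ee_rot: [0.0, 1.0, -0.001, -0.001]
force: [-0.2, -0.3, 0.3]
grip_width: 0.738
```

{"fn": "drive_tool", "kwargs": {
  "series": "-0.1 0.3 0 0 0 0 0.6;-0.2 0.6 0 0 0 0 0.6;-0.325 0.8 0 0 0 0 0.6;-0.325 0.8 0 0 0 0 0.6;-0.325 0.8 0 0 0 0 0.6"
}}

```text
time_s: 18.8
eef_pos: [490.2, 13.8, 145.4]
ee_rot: [-0.0, 1.0, -0.001, -0.001]
force: [-0.3, -0.0, -0.2]
grip_width: 0.734
```

```bash
python3 mv.py 490.2 13.6 105;python3 - <<'E'
from h import *
p=cap("scene");s=telemetry.sense()["eef_pos"]
save(p,"s10",(260,120,370,220),7)
for b in(1,3,5):print(b,fitxy(p,[(32,s[2]+b),(32,s[2]+13+b),(20,s[2]+13+b)],s[:2],6))
E
```

```text
pos [490.2  13.8 145.4] F [-0.3 -0.  -0.2] w 0.734 t 18.8
0.001 0.002 0.336 -0.001 0.006 -0.003
1 (array([487.4,  18.7]), 553.0)
3 (array([481.9,   9.2]), 600.0)
5 (array([483.4,  22.2]), 657.0)
```

View pics/s10.png

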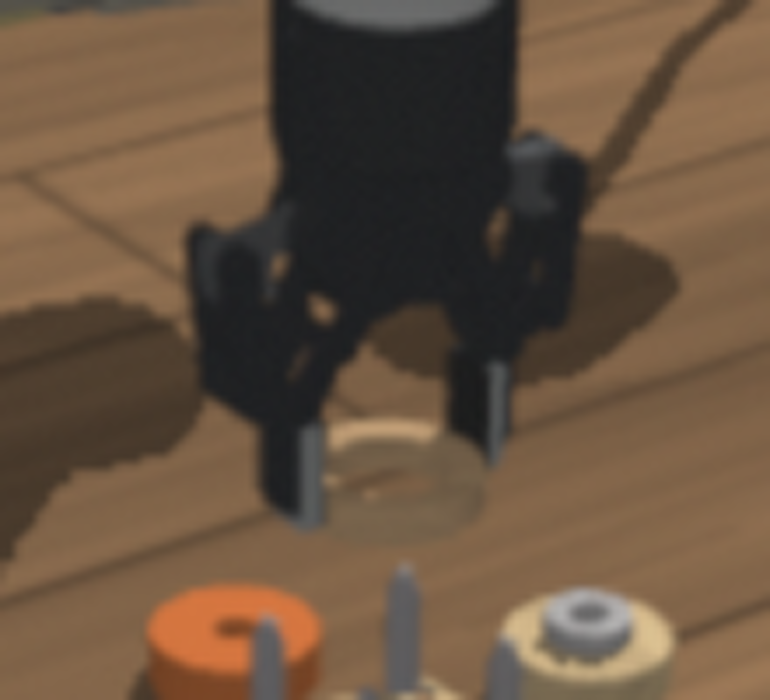

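The ring is held level at crop (400,480), above the pins. Lowering it.

{"fn": "drive_tool", "kwargs": {
  "series": "0 0 0.2 0 0.006 0 0.6;0 0 0.34 0 0.006 0 0.6;0 0 0.4 0 0.006 0 0.6;0 0 0.44 0 0.006 0 0.6;0 0 0.48 0 0.006 0 0.6;0 0 0.5 0 0.006 0 0.6;0 0 0.5 0 0.006 0 0.6"
}}

```text
time_s: 19.55
eef_pos: [490.3, 14.2, 85.5]
ee_rot: [-0.0, 1.0, -0.0, 0.0]
force: [-0.7, 0.2, -0.5]
grip_width: 0.738
```

```bash
python3 mv.py 490.2 13.6 54.5
```

```text
pos [490.3  14.2  85.5] F [-0.7  0.2 -0.5] w 0.738 t 19.6
-0.001 0.005 0.258 -0.001 -0.001 -0.001
```

{"fn": "drive_tool", "kwargs": {
  "series": "0 0.002 0.08 0 0 0 0.6;0 0.002 0.16 0 0 0 0.6;0 0.002 0.22 0 0 0 0.6;0 0.002 0.25 0 0 0 0.6;0 0.002 0.255 0 0 0 0.6;0 0.002 0.255 0 0 0 0.6"
}}

```text
time_s: 20.15
eef_pos: [490.4, 14.0, 54.9]
ee_rot: [-0.0, 1.0, -0.0, 0.0]
force: [-0.0, 0.5, 0.5]
grip_width: 0.741
```

{"fn": "drive_tool", "kwargs": {
  "series": "0 0 0.01 0 0 0 0.6;0 0 0.016 0 0 0 0.6;0 0 0.016 0 0 0 0.6"
}}

```text
time_s: 20.45
eef_pos: [490.6, 13.9, 53.4]
ee_rot: [-0.0, 1.0, -0.0, 0.001]
force: [-0.3, 0.5, 2.9]
grip_width: 0.742
```

{"fn": "drive_tool", "kwargs": {
  "series": "0 0 0 0 0 0 0.8;0 0 0 0 0 0 0.9;0 0 0 0 0 0 0.9;0 0 0 0 0 0 0.9"
}}

```text
time_s: 20.85
eef_pos: [490.6, 13.9, 53.3]
ee_rot: [-0.0, 1.0, -0.0, 0.001]
force: [0.4, 0.5, 0.7]
grip_width: 0.897
```

{"fn": "drive_tool", "kwargs": {
  "series": "0 0 -0.3 0 0 0 0.9;0 0 -0.6 0 0 0 0.9;0 0 -0.7 0 0 0 0.9;0 0 -0.7 0 0 0 0.9"
}}

```text
time_s: 21.25
eef_pos: [491.2, 13.8, 138.6]
ee_rot: [0.0, 1.0, -0.0, 0.002]
force: [0.3, -0.5, -1.2]
grip_width: 0.907
```

{"fn": "drive_tool", "kwargs": {
  "series": "-0.15 -0.35 0 0 0 0 0.9;-0.3 -0.7 0 0 0 0 0.9;-0.4 -0.95 0 0 0 0 0.9;-0.4 -0.95 0 0 0 0 0.9"
}}

```text
time_s: 21.65
eef_pos: [441.0, 130.4, 136.7]
ee_rot: [0.0, 1.0, 0.002, 0.0]
force: [-0.1, 0.4, -0.2]
grip_width: 0.9
```

```bash
python3 mv.py 427.3 154.5 60;python3 - <<'E'
from h import *
p=cap("scene");print(fitxy(p,MODEL["end_hub"],(427.3,154.5)),fitxy(p,MODEL["weight"],(608,-324)))
p=cap("top");print(fitxy(p,[(32,69),(20,69)],(490,13.5),8),fitxy(p,MODEL["end_hub"],(427.3,154.5)))
E
```

```text
pos [441.  130.4 136.7] F [-0.1  0.4 -0.2] w 0.9 t 21.6
-0.114 -0.201 0.639 0.0 -0.002 0.006
(array([426.8, 155.5]), 1176.0) (array([ 609. , -323.5]), 450.0)
(array([490.5,  13. ]), 344.0) (array([441.8, 144. ]), 293.0)
```

{"fn": "drive_tool", "kwargs": {
  "series": "-0.08 -0.2 0.2 0 0 0 0.9;-0.114 -0.201 0.45 0 0 0 0.9;-0.114 -0.201 0.64 0 0 0 0.9;-0.114 -0.201 0.64 0 0 0 0.9;-0.114 -0.201 0.64 0 0 0 0.9"
}}

```text
time_s: 22.25
eef_pos: [429.7, 151.3, 60.4]
ee_rot: [0.0, 1.0, -0.0, 0.001]
force: [0.3, 0.3, 0.1]
grip_width: 0.902
```

```bash
python3 mv.py 427.3 154.5 0
```

```text
pos [429.7 151.3  60.4] F [0.3 0.3 0.1] w 0.902 t 22.2
-0.021 -0.027 0.503 0.002 -0.004 -0.001
```

{"fn": "drive_tool", "kwargs": {
  "series": "-0.03 -0.04 0.05 0 0 0 0.9;-0.03 -0.04 0.15 0 0 0 0.9;-0.03 -0.04 0.22 0 0 0 0.9;-0.03 -0.04 0.22 0 0 0 0.9"
}}

```text
time_s: 22.65
eef_pos: [425.9, 156.0, 33.5]
ee_rot: [0.001, 1.0, -0.0, 0.0]
force: [-0.2, -0.0, -0.1]
grip_width: 0.902
```

```bash
python3 mv.py 427.3 154.5 0
```

```text
pos [425.9 156.   33.5] F [-0.2 -0.  -0.1] w 0.902 t 22.6
0.012 0.012 0.279 0.002 -0.002 -0.002
```

{"fn": "drive_tool", "kwargs": {
  "series": "0.012 0.012 0.1 0 0 0 0.9;0.012 0.012 0.2 0 0 0 0.9;0.012 0.012 0.275 0 0 0 0.9;0.012 0.012 0.275 0 0 0 0.9;0.012 0.012 0.275 0 0 0 0.9"
}}

```text
time_s: 23.15
eef_pos: [427.3, 154.5, 0.4]
ee_rot: [0.001, 1.0, -0.0, 0.0]
force: [-0.3, 0.1, -0.4]
grip_width: 0.895
```

{"fn": "drive_tool", "kwargs": {
  "series": "0 0 0 0 0 0 0.75;0 0 0 0 0 0 0.6;0 0 0 0 0 0 0.6;0 0 0 0 0 0 0.6;0 0 0 0 0 0 0.6;0 0 0 0 0 0 0.6",
  "newtons": 35
}}

```text
time_s: 23.75
eef_pos: [427.5, 154.6, 1.2]
ee_rot: [0.001, 1.0, -0.0, 0.001]
force: [-3.3, -1.1, 8.3]
grip_width: 0.743
```

{"fn": "drive_tool", "kwargs": {
  "series": "0 0 -0.3 0 0 0 0.6;0 0 -0.6 0 0 0 0.6;0 0 -0.95 0 0 0 0.6;0 0 -0.95 0 0 0 0.6;0 0 -0.95 0 0 0 0.6"
}}

```text
time_s: 24.25
eef_pos: [427.6, 154.8, 115.7]
ee_rot: [0.0, 1.0, -0.0, 0.002]
force: [-0.3, -0.3, -1.1]
grip_width: 0.737
```

```bash
python3 mv.py 490.5 13.6 150
python3 - <<'E'
from h import *
p=cap("top");print(fitxy(p,[(32,69),(20,69)],(490,13.5),8))
p=cap("scene");print(fitxy(p,[(32,69),(20,69)],(490,13.5),8))
E
```

```text
pos [427.6 154.8 115.7] F [-0.3 -0.3 -1.1] w 0.737 t 24.2
0.526 1.177 -0.283 0.002 -0.006 -0.001
(array([490.,  13.]), 333.0)
(array([479.5,   3. ]), 192.0)
```

Run:
```python
from h import *
a=cap("top");b=cap("scene")
A=cv2.resize(a["frame"][215:315,265:365,::-1],(400,400),interpolation=2);B=cv2.resize(b["frame"][110:270,240:400,::-1],(400,400),interpolation=2)
cv2.imwrite("pics/c11.png",np.hstack([A,B]))
```

```text
(no output)
```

View pics/c11.png

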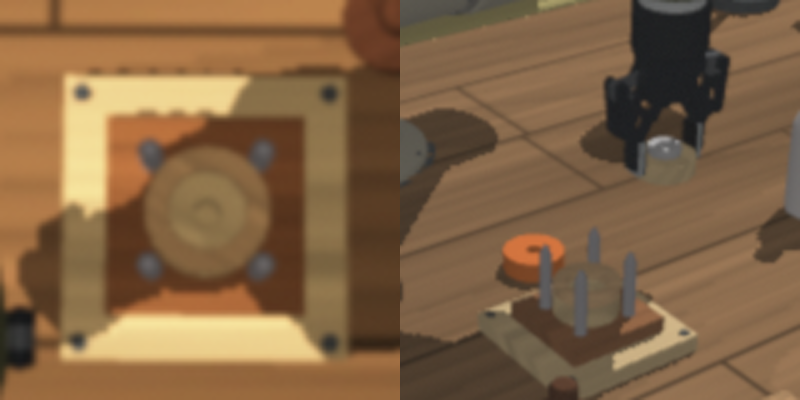

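The left half shows the ring seated centrally in shadow, at (207,212). The right half shows the hub disc held level. Carrying it over.

{"fn": "drive_tool", "kwargs": {
  "series": "0.1 0.2 -0.2 0 0 0 0.6;0.2 0.45 -0.28 0 0 0 0.6;0.3 0.7 -0.28 0 0 0 0.6;0.3 0.7 -0.28 0 0 0 0.6"
}}

```text
time_s: 24.85
eef_pos: [463.7, 68.1, 147.2]
ee_rot: [0.001, 1.0, -0.002, -0.001]
force: [-1.0, -0.8, -0.7]
grip_width: 0.738
```

{"fn": "drive_tool", "kwargs": {
  "series": "0.1 0.2 0 0 0 0 0.6;0.2 0.4 0 0 0 0 0.6;0.226 0.477 0 0 0 0 0.6;0.226 0.477 0 0 0 0 0.6;0.226 0.477 0 0 0 0 0.6"
}}

```text
time_s: 25.35
eef_pos: [490.0, 11.6, 146.8]
ee_rot: [0.001, 1.0, -0.002, -0.001]
force: [0.5, 0.2, -0.7]
grip_width: 0.741
```

```bash
python3 mv.py 490.4 13.8 107
```

```text
pos [490.   11.6 146.8] F [ 0.5  0.2 -0.7] w 0.741 t 25.4
0.004 -0.019 0.331 0.002 0.006 -0.007
```

{"fn": "drive_tool", "kwargs": {
  "series": "0.004 -0.019 0.15 0 0.006 -0.007 0.6;0.004 -0.019 0.33 0 0.006 -0.007 0.6;0.004 -0.019 0.33 0 0.006 -0.007 0.6;0.004 -0.019 0.33 0 0.006 -0.007 0.6"
}}

```text
time_s: 25.75
eef_pos: [490.2, 14.5, 107.6]
ee_rot: [0.001, 1.0, 0.0, -0.0]
force: [1.0, 0.1, -0.7]
grip_width: 0.736
```

{"fn": "drive_tool", "kwargs": {
  "series": "0 0 0.04 0 0 0 0.6;0 0 0.08 0 0 0 0.6;0 0 0.12 0 0 0 0.6;0 0 0.16 0 0 0 0.6;0 0 0.16 0 0 0 0.6"
}}

```text
time_s: 26.25
eef_pos: [489.9, 14.5, 87.7]
ee_rot: [0.0, 1.0, 0.0, -0.001]
force: [-0.1, -0.0, -0.1]
grip_width: 0.742
```

```bash
python3 mv.py 490.4 13.8 70.5
```

```text
pos [489.9  14.5  87.7] F [-0.1 -0.  -0.1] w 0.742 t 26.2
0.005 0.006 0.143 0.002 0.003 0.001
```

{"fn": "drive_tool", "kwargs": {
  "series": "0.003 0.003 0.05 0 0 0 0.6;0.003 0.003 0.1 0 0 0 0.6;0.003 0.003 0.14 0 0 0 0.6;0.003 0.003 0.145 0 0 0 0.6;0.003 0.003 0.15 0 0 0 0.6;0.003 0.003 0.15 0 0 0 0.6"
}}

```text
time_s: 26.85
eef_pos: [490.1, 14.2, 70.3]
ee_rot: [0.0, 1.0, 0.0, -0.001]
force: [-4.4, 1.3, 9.0]
grip_width: 0.741
```

{"fn": "drive_tool", "kwargs": {
  "series": "0 0 0 0 0 0 0.8;0 0 0 0 0 0 0.9;0 0 0 0 0 0 0.9;0 0 0 0 0 0 0.9"
}}

```text
time_s: 27.25
eef_pos: [490.1, 14.2, 70.1]
ee_rot: [0.0, 1.0, 0.0, -0.001]
force: [0.5, 0.6, 0.3]
grip_width: 0.898
```

{"fn": "drive_tool", "kwargs": {
  "series": "0 0 -0.3 0 0 0 0.9;0 0 -0.6 0 0 0 0.9;0 0 -0.9 0 0 0 0.9;0 0 -1 0 0 0 0.9;0 0 -1 0 0 0 0.9"
}}

```text
time_s: 27.75
eef_pos: [490.9, 14.2, 191.3]
ee_rot: [0.001, 1.0, 0.0, 0.001]
force: [0.6, 0.0, -0.2]
grip_width: 0.898
```

```bash
python3 mv.py 460 -350 230
python3 - <<'E'
from h import *
a=cap("top");b=cap("scene")
z=np.linspace(55,172,60)
def sc(p,g,q):
    o=ray(p,(0,0))[0];d=q-o[:2];n=np.array([-d[1],d[0]])/np.hypot(*d)*6
    return sum(samp(g,projN(p,np.c_[np.full(60,q[0]+s*n[0]),np.full(60,q[1]+s*n[1]),z])) for s in(1,-1))
G=[(p,gradmag(p)) for p in(a,b)]
for use in(G[:1],G[1:],G):
    best=max(((sum(sc(p,g,np.array([x,y])) for p,g in use),x,y) for x in np.arange(440,485,1.) for y in np.arange(-370,-330,1.)))
    print(best)
print(fitxy(b,[(32,89),(17,99),(7.25,99)],(490,13.5),8))
A=cv2.resize(a["frame"][240:320,450:550,::-1],(400,320),interpolation=2);B=cv2.resize(b["frame"][210:310,120:200,::-1],(320,400),interpolation=2)[:320]
cv2.imwrite("pics/c12.png",np.hstack([A,B]))
E
```

```text
pos [490.9  14.2 191.3] F [ 0.6  0.  -0.2] w 0.898 t 27.8
-0.26 3.035 -0.318 0.003 -0.002 0.002
(np.float32(1056.0226), np.float64(455.0), np.float64(-364.0))
(np.float32(425.9325), np.float64(470.0), np.float64(-364.0))
(np.float32(1462.4475), np.float64(454.0), np.float64(-359.0))
(array([489.5,  15. ]), 1273.0)
```

View pics/c12.png

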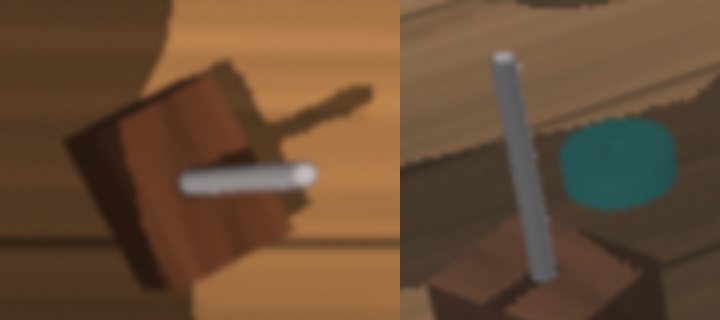

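Run:
```python
from h import *
a=cap("top");b=cap("scene")
def tri(u,v):
    (o1,d1),(o2,d2)=ray(a,u),ray(b,v)
    t=np.linalg.lstsq(np.c_[d1,-d2],o2-o1,rcond=None)[0]
    return ((o1+t[0]*d1+o2+t[1]*d2)/2).round(1),np.linalg.norm(o1+t[0]*d1-o2-t[1]*d2).round(1)
print("top",tri((526.5,283.5),(146.2,224.5)),atz(a,(526.5,283.5),178),atz(b,(146.2,224.5),178))
print("foot",atz(a,(497.2,285.5),50),atz(b,(155.7,279.5),50))
```

```text
top (array([ 455.1, -360. ,  177.2]), np.float64(3.9)) [ 454.1627706  -361.50340517  178.        ] [ 458.3972353 -359.1233389  178.       ]
foot [ 454.29643215 -359.46624064   50.        ] [ 461.69517663 -362.1395027    50.        ]
```

{"fn": "drive_tool", "kwargs": {
  "series": "0 0.3 -0.2 0 0 0 0.9;-0.07 0.6 -0.2 0 0 0 1;-0.07 0.78 -0.2 0 0 0 1;-0.07 0.78 -0.2 0 0 0 1"
}}

```text
time_s: 28.35
eef_pos: [481.0, -81.2, 211.4]
ee_rot: [-0.0, 1.0, -0.001, -0.003]
force: [-0.2, 0.5, 0.4]
grip_width: 0.997
```

{"fn": "drive_tool", "kwargs": {
  "series": "0 0.3 -0.2 0 0 0 1;-0.07 0.6 -0.2 0 0 0 1;-0.07 0.78 -0.2 0 0 0 1;-0.07 0.78 -0.2 0 0 0 1"
}}

```text
time_s: 28.75
eef_pos: [472.3, -176.0, 234.4]
ee_rot: [-0.0, 1.0, -0.002, -0.004]
force: [-0.4, 0.5, 0.6]
grip_width: 1.0
```

{"fn": "drive_tool", "kwargs": {
  "series": "0 0.3 0 0 0 0 1;-0.07 0.6 0 0 0 0 1;-0.07 0.78 0 0 0 0 1;-0.07 0.78 0 0 0 0 1"
}}

```text
time_s: 29.15
eef_pos: [463.5, -270.1, 233.2]
ee_rot: [-0.001, 1.0, -0.003, -0.005]
force: [0.2, 0.7, 0.8]
grip_width: 1.0
```

{"fn": "drive_tool", "kwargs": {
  "series": "0 0.3 0 0 0 0 1;-0.07 0.6 0 0 0 0 1;-0.07 0.75 0 0 0 0 1;-0.07 0.75 0 0 0 0 1;-0.07 0.75 0 0 0 0 1"
}}

```text
time_s: 29.65
eef_pos: [455.1, -358.2, 232.6]
ee_rot: [-0.002, 1.0, -0.003, -0.005]
force: [-0.4, 1.5, 0.5]
grip_width: 0.999
```

```bash
python3 mv.py 455.5 -360.5 200
python3 - <<'E'
from h import *
p=cap("top");print("drum",fitxy(p,[(32,89),(17,99),(7.25,99)],(490,13.5),8),"weight",fitxy(p,MODEL["weight"],(608,-324)))
E
```

```text
pos [ 455.1 -358.2  232.6] F [-0.4  1.5  0.5] w 0.999 t 29.6
0.006 0.02 0.272 -0.007 0.02 -0.01
drum (array([490. ,  13.5]), 1815.0) weight (array([ 608. , -324.5]), 451.0)
```

{"fn": "drive_tool", "kwargs": {
  "series": "0.006 0.02 0.15 -0.007 0.02 -0.01 1;0.006 0.02 0.27 -0.007 0.02 -0.01 1;0.006 0.02 0.27 -0.007 0.02 -0.01 1"
}}

```text
time_s: 30.0
eef_pos: [455.5, -358.2, 198.9]
ee_rot: [-0.001, 1.0, 0.001, -0.001]
force: [-0.2, 0.3, 1.0]
grip_width: 0.997
```

{"fn": "drive_tool", "kwargs": {
  "series": "0 0 0.15 0 0 0 1;0 0 0.3 0 0 0 1;0 0 0.45 0 0 0 1;0 0 0.55 0 0 0 1;0 0 0.55 0 0 0 1"
}}

```text
time_s: 30.5
eef_pos: [455.4, -357.1, 132.1]
ee_rot: [-0.002, 1.0, 0.001, -0.002]
force: [-0.2, 0.6, 0.6]
grip_width: 0.997
```

```bash
python3 mv.py 455.5 -360.5 117
python3 - <<'E'
from h import *
p=cap("scene");save(p,"s13",(100,160,220,280),5)
E
```

```text
pos [ 455.4 -357.1  132.1] F [-0.2  0.6  0.6] w 0.997 t 30.5
0.001 0.029 0.126 -0.008 0.006 0.005
```

View pics/s13.png

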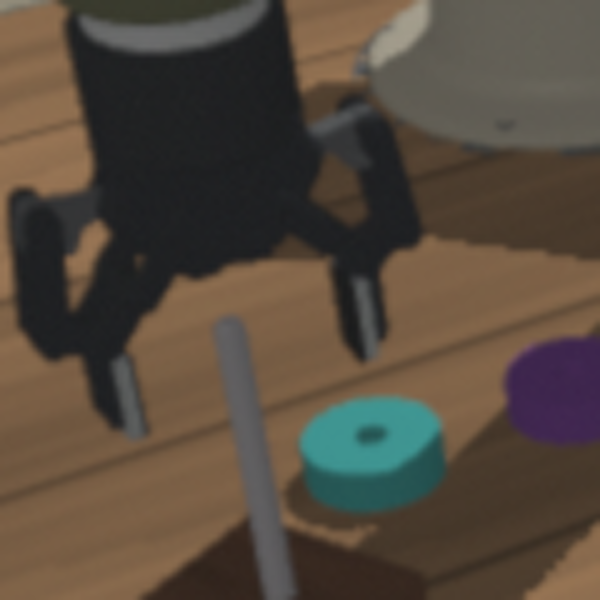

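The shaft top at crop (230,322) lies midway between the pads, whose tips are at (135,435) and (372,357). Closing on it.

{"fn": "drive_tool", "kwargs": {
  "series": "0.001 0.025 0.07 -0.008 0.006 0.005 1;0.001 0.025 0.126 -0.008 0.006 0.005 1;0.001 0.025 0.126 -0.008 0.006 0.005 1;0.001 0.025 0.126 -0.008 0.006 0.005 0.5;0.001 0.025 0.126 -0.008 0.006 0.005 0.3;0.001 0.025 0.126 -0.008 0.006 0.005 0.3",
  "newtons": 20
}}

```text
time_s: 31.15
eef_pos: [455.8, -360.7, 118.4]
ee_rot: [0.001, 1.0, -0.0, 0.001]
force: [-0.7, 0.2, 0.4]
grip_width: 0.514
```

{"fn": "drive_tool", "kwargs": {
  "series": "0 0 0 0 0 0 0.15;0 0 0 0 0 0 0;0 0 0 0 0 0 0;0 0 0 0 0 0 0;0 0 0 0 0 0 0"
}}

```text
time_s: 31.65
eef_pos: [455.9, -360.6, 118.5]
ee_rot: [0.001, 1.0, -0.0, 0.001]
force: [0.7, 0.8, 3.1]
grip_width: 0.137
```

```bash
python3 mv.py 455.5 -360.5 117
```

```text
pos [ 455.9 -360.6  118.5] F [0.7 0.8 3.1] w 0.137 t 31.6
-0.003 -0.001 0.013 0.003 -0.003 -0.0
```

{"fn": "drive_tool", "kwargs": {
  "series": "0 0 0 0 0 0 0;0 0 0 0 0 0 0;0 0 -0.15 0 0 0 0;0 0 -0.3 0 0 0 0;0 0 -0.45 0 0 0 0;0 0 -0.6 0 0 0 0;0 0 -0.6 0 0 0 0",
  "newtons": 80
}}

```text
time_s: 32.35
eef_pos: [456.3, -361.3, 192.3]
ee_rot: [0.002, 1.0, -0.0, 0.002]
force: [-0.4, 0.5, -2.6]
grip_width: 0.12
```

{"fn": "drive_tool", "kwargs": {
  "series": "0 0 -0.2 0 0 0 0;0 0 -0.4 0 0 0 0;0 0 -0.5 0 0 0 0;0 0 -0.5 0 0 0 0"
}}

```text
time_s: 32.75
eef_pos: [456.3, -361.3, 252.6]
ee_rot: [0.003, 1.0, -0.0, 0.002]
force: [0.5, 0.6, -2.1]
grip_width: 0.116
```

```bash
python3 mv.py 490 13.5 250
python3 - <<'E'
from h import *
b=cap("scene");g=gradmag(b);s=telemetry.sense()["eef_pos"];f=s[2]-110.5
z=np.linspace(f+3,f+105,60);best=[]
o=ray(b,(0,0))[0];d=s[:2]-o[:2];n=np.array([-d[1],d[0]])/np.hypot(*d)
for off in np.arange(-8,8.1,.5):
  for tl in np.arange(-.1,.101,.01): # lateral shift and tilt along n
    c=s[:2]+np.outer(off+tl*(z-s[2]-18)*1,n)
    v=sum(samp(g,projN(b,np.c_[c+k*6*n,z])) for k in(1,-1));best.append((v,off,round(tl,2)))
print(sorted(best)[-4:],n)
E
```

```text
pos [ 456.3 -361.3  252.6] F [ 0.5  0.6 -2.1] w 0.116 t 32.8
0.281 -3.123 0.005 0.012 -0.01 -0.0
[(np.float32(336.87396), np.float64(-0.5), np.float64(-0.01)), (np.float32(337.02478), np.float64(-1.0), np.float64(-0.02)), (np.float32(338.0877), np.float64(0.5), np.float64(-0.0)), (np.float32(339.20425), np.float64(0.0), np.float64(-0.01))] [-0.28330386 -0.9590302 ]
```

{"fn": "drive_tool", "kwargs": {
  "series": "0.02 -0.25 0 0.012 -0.01 0 0;0.04 -0.5 0 0.012 -0.01 0 0;0.07 -0.77 0 0.012 -0.01 0 0;0.07 -0.77 0 0.012 -0.01 0 0"
}}

```text
time_s: 33.2
eef_pos: [464.4, -265.3, 249.5]
ee_rot: [-0.002, 1.0, 0.001, -0.002]
force: [0.0, 0.2, -2.3]
grip_width: 0.119
```

{"fn": "drive_tool", "kwargs": {
  "series": "0.02 -0.25 0 0 0 0 0;0.04 -0.5 0 0 0 0 0;0.07 -0.77 0 0 0 0 0;0.07 -0.77 0 0 0 0 0"
}}

```text
time_s: 33.6
eef_pos: [472.4, -170.3, 248.7]
ee_rot: [-0.003, 1.0, 0.003, -0.002]
force: [-0.5, -0.3, -1.6]
grip_width: 0.121
```

{"fn": "drive_tool", "kwargs": {
  "series": "0.02 -0.25 0 0 0 0 0;0.04 -0.5 0 0 0 0 0;0.07 -0.77 0 0 0 0 0;0.07 -0.77 0 0 0 0 0"
}}

```text
time_s: 34.0
eef_pos: [480.3, -76.0, 248.2]
ee_rot: [-0.004, 1.0, 0.004, -0.003]
force: [-0.1, -0.0, -2.2]
grip_width: 0.117
```

```bash
python3 mv.py 490 13.5 250
```

```text
pos [480.3 -76.  248.2] F [-0.1 -0.  -2.2] w 0.117 t 34.0
0.087 -0.745 -0.01 -0.014 0.013 0.017
```

{"fn": "drive_tool", "kwargs": {
  "series": "0.03 -0.25 0 -0.014 0.013 0.017 0;0.06 -0.5 0 -0.014 0.013 0.017 0;0.085 -0.735 0.06 -0.014 0.013 0.017 0;0.085 -0.735 0.12 -0.014 0.013 0.017 0;0.085 -0.735 0.18 -0.014 0.013 0.017 0;0.085 -0.735 0.2 -0.014 0.013 0.017 0;0.085 -0.735 0.2 -0.014 0.013 0.017 0"
}}

```text
time_s: 34.7
eef_pos: [489.5, 11.4, 224.2]
ee_rot: [-0.0, 1.0, -0.001, -0.0]
force: [-0.2, 0.6, -1.9]
grip_width: 0.117
```

```bash
python3 mv.py 490 13.5 200
python3 - <<'E'
from h import *
a=cap("top");b=cap("scene")
A=cv2.resize(a["frame"][210:320,260:370,::-1],(400,400),interpolation=2);B=cv2.resize(b["frame"][150:250,270:370,::-1],(400,400),interpolation=2)
cv2.imwrite("pics/c14.png",np.hstack([A,B]))
s=telemetry.sense()["eef_pos"]
f=lambda P:((proj(b,P)-[270,150])*4+[400,0]).round()
print("foot",f([s[0],s[1],s[2]-110.5]),"tip",f([s[0],s[1],s[2]]),"bore",f([490,13.5,99]))
E
```

```text
pos [489.5  11.4 224.2] F [-0.2  0.6 -1.9] w 0.117 t 34.7
0.005 -0.018 0.202 -0.0 0.002 -0.003
foot [574. 218.] tip [577.  40.] bore [577. 240.]
```

View pics/c14.png

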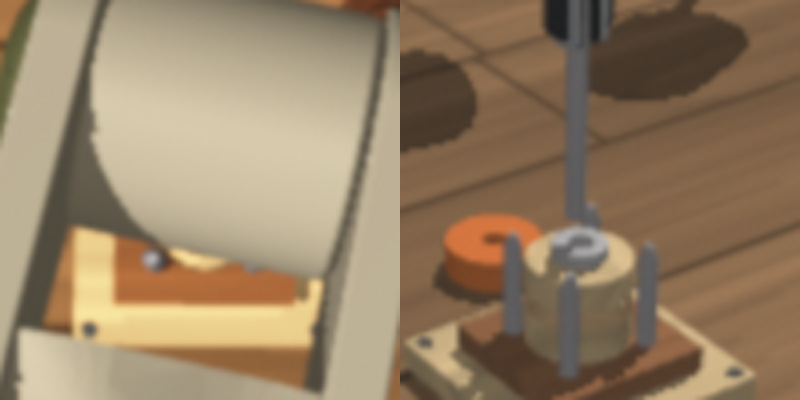

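The shaft hangs straight. Its foot at (576,220) is just behind and above the hub bore at (579,240), which matches the projection. Centring and lowering step by step.

{"fn": "drive_tool", "kwargs": {
  "series": "0.004 -0.018 0 0 0 0 0;0.004 -0.018 0.05 0 0 0 0;0.004 -0.018 0.08 0 0 0 0;0.004 -0.018 0.08 0 0 0 0;0.004 -0.018 0.08 0 0 0 0"
}}

```text
time_s: 35.3
eef_pos: [490.2, 13.9, 215.3]
ee_rot: [-0.0, 1.0, -0.0, 0.0]
force: [0.3, 0.2, -0.9]
grip_width: 0.117
```

{"fn": "drive_tool", "kwargs": {
  "series": "0 0 0.02 0 0 0 0;0 0 0.04 0 0 0 0;0 0 0.06 0 0 0 0;0 0 0.08 0 0 0 0;0 0 0.08 0 0 0 0"
}}

```text
time_s: 35.8
eef_pos: [490.1, 13.9, 205.3]
ee_rot: [-0.0, 1.0, -0.0, -0.0]
force: [-0.4, 0.0, -2.1]
grip_width: 0.122
```

{"fn": "drive_tool", "kwargs": {
  "series": "0 0 0.04 0 0 0 0;0 0 0.08 0 0 0 0;0 0 0.12 0 0 0 0;0 0 0.16 0 0 0 0;0 0 0.2 0 0 0 0;0 0 0.2 0 0 0 0"
}}

```text
time_s: 36.4
eef_pos: [489.8, 13.9, 180.6]
ee_rot: [-0.0, 1.0, -0.0, -0.001]
force: [0.5, 0.1, -1.7]
grip_width: 0.121
```

```bash
python3 mv.py 490 13.7 150
```

```text
pos [489.8  13.9 180.6] F [ 0.5  0.1 -1.7] w 0.121 t 36.4
0.002 0.002 0.255 -0.001 0.003 -0.002
```

{"fn": "drive_tool", "kwargs": {
  "series": "0.002 0.001 0.04 0 0.002 0 0;0.002 0.001 0.07 0 0.002 0 0;0.002 0.001 0.1 0 0.002 0 0;0.002 0.001 0.13 0 0.002 0 0;0.002 0.001 0.16 0 0.002 0 0;0.002 0.001 0.17 0 0.002 0 0"
}}

```text
time_s: 37.0
eef_pos: [489.8, 13.9, 159.7]
ee_rot: [-0.0, 1.0, -0.001, -0.001]
force: [-0.2, -0.7, -1.6]
grip_width: 0.116
```

{"fn": "drive_tool", "kwargs": {
  "series": "0 0 0.04 0 0 0 0;0 0 0.08 0 0 0 0;0 0 0.12 0 0 0 0;0 0 0.16 0 0 0 0;0 0 0.18 0 0 0 0;0 0 0.18 0 0 0 0"
}}

```text
time_s: 37.6
eef_pos: [489.7, 13.9, 137.8]
ee_rot: [-0.0, 1.0, -0.001, -0.001]
force: [0.5, 0.3, -1.2]
grip_width: 0.118
```

```bash
python3 mv.py 490 13.7 118
```

```text
pos [489.7  13.9 137.8] F [ 0.5  0.3 -1.2] w 0.118 t 37.6
0.003 0.002 0.165 -0.001 0.003 -0.002
```

Foot at about 27 mm; next is the bushing, whose mouth is at 18.

{"fn": "drive_tool", "kwargs": {
  "series": "0.002 0.002 0.03 0 0.002 0 0;0.002 0.002 0.06 0 0.002 0 0;0.002 0.002 0.09 0 0.002 0 0;0.002 0.002 0.11 0 0.002 0 0;0.002 0.002 0.13 0 0.002 0 0;0.002 0.002 0.13 0 0.002 0 0"
}}

```text
time_s: 38.2
eef_pos: [489.9, 13.7, 121.9]
ee_rot: [-0.0, 1.0, -0.001, -0.0]
force: [0.6, 0.2, -2.9]
grip_width: 0.118
```

{"fn": "drive_tool", "kwargs": {
  "series": "0 0 0.02 0 0 0 0;0 0 0.035 0 0 0 0;0 0 0.045 0 0 0 0;0 0 0.05 0 0 0 0;0 0 0.05 0 0 0 0"
}}

```text
time_s: 38.7
eef_pos: [490.3, 13.7, 116.6]
ee_rot: [-0.0, 1.0, -0.001, 0.0]
force: [-0.5, 1.5, 5.9]
grip_width: 0.117
```

{"fn": "drive_tool", "kwargs": {
  "series": "0 0 0 0 0 0 0.3;0 0 0 0 0 0 0.6;0 0 0 0 0 0 1;0 0 0 0 0 0 1;0 0 0 0 0 0 1;0 0 0 0 0 0 1"
}}

```text
time_s: 39.3
eef_pos: [490.3, 13.7, 116.6]
ee_rot: [-0.0, 1.0, -0.001, 0.0]
force: [0.4, 0.2, -0.4]
grip_width: 0.998
```

{"fn": "drive_tool", "kwargs": {
  "series": "0 0 -0.2 0 0 0 1;0 0 -0.5 0 0 0 1;0 0 -0.9 0 0 0 1;0 0 -0.95 0 0 0 1;0 0 -0.95 0 0 0 1"
}}

```text
time_s: 39.8
eef_pos: [490.6, 13.5, 231.6]
ee_rot: [-0.0, 1.0, -0.0, 0.002]
force: [0.1, -0.3, -0.9]
grip_width: 1.0
```

```bash
python3 mv.py 608.3 -324 235
python3 - <<'E'
from h import *
a=cap("top");b=cap("scene")
print(fitxy(a,MODEL["weight"],(608,-324),30),fitxy(b,MODEL["weight"],(608,-324),30))
for n,P in(("top",[490,13.5,176]),):print((proj(b,P)).round(1))
save(b,"s15",(250,120,370,270),5)
E
```

```text
pos [490.6  13.5 231.6] F [ 0.1 -0.3 -0.9] w 1.0 t 39.8
0.983 2.811 -0.026 -0.0 -0.006 -0.002
(array([ 595.5, -354. ]), 218.0) (array([ 637.5, -301.5]), 126.0)
[314.7 180. ]
```

View pics/s15.png

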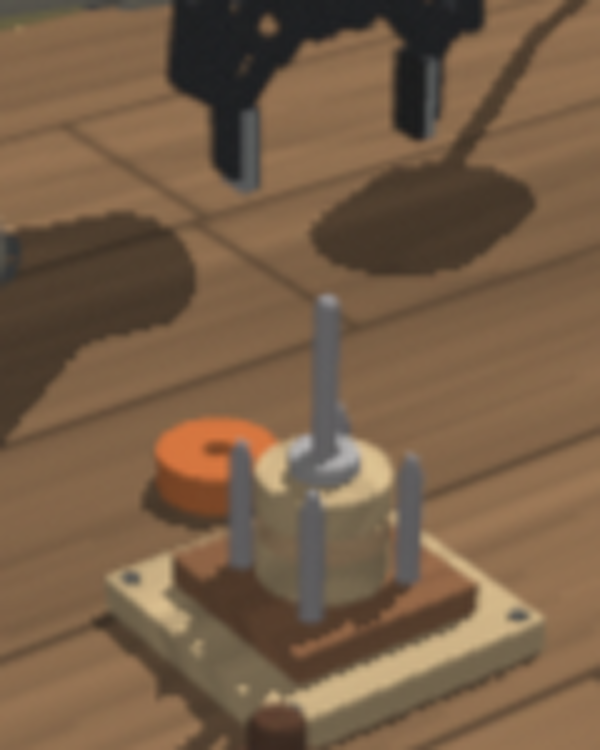

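The shaft is home, its top at crop (327,300), on the predicted pixel. The weight's fit score collapsed, so it was probably knocked. Relocating it.

Run:
```python
from h import *
for n in("top","scene"):
    p=cap(n)
    for r in nets.spot_in("weight",p)[:4]:
        q=r["rect"];c=((q[0]+q[2])/2,(q[1]+q[3])/2);P=atz(p,c,25)
        print(n,np.round(q),round(r["confidence"],2),P.round(1),fitxy(p,MODEL["weight"],P[:2],12))
    print("end_hub",[(np.round(r["rect"]),round(r["confidence"],2)) for r in nets.spot_in("end_hub",p)][:3])
```

```text
top [462. 199. 488. 229.] 0.65 [ 608.2 -327.8   25. ] (array([ 607.7, -324.3]), 178.0)
end_hub []
scene [195. 308. 221. 342.] 0.75 [ 617.9 -328.7   25. ] (array([ 609.4, -324.2]), 98.0)
scene [302. 223. 325. 233.] 0.17 [457.3  36.   25. ] (array([455.3,  47.5]), 588.0)
end_hub [(array([268., 204., 359., 268.]), 0.74), (array([301., 210., 330., 230.]), 0.62)]
```

{"fn": "drive_tool", "kwargs": {
  "series": "0.1 0.3 0 0 0 0 1;0.2 0.6 0 0 0 0 1;0.32 0.93 0 0 0 0 1;0.32 0.93 0 0 0 0 1"
}}

```text
time_s: 40.6
eef_pos: [529.1, -101.9, 228.9]
ee_rot: [-0.0, 1.0, -0.003, -0.001]
force: [-0.9, 0.5, 0.7]
grip_width: 0.996
```

{"fn": "drive_tool", "kwargs": {
  "series": "0.1 0.3 0 0 0 0 1;0.2 0.6 0 0 0 0 1;0.32 0.93 0 0 0 0 1;0.32 0.93 0 0 0 0 1"
}}

```text
time_s: 41.0
eef_pos: [567.2, -217.3, 227.4]
ee_rot: [-0.0, 1.0, -0.004, -0.001]
force: [-0.8, 1.1, -0.1]
grip_width: 1.001
```

{"fn": "drive_tool", "kwargs": {
  "series": "0.1 0.3 0.2 0 0 0 1;0.2 0.6 0.4 0 0 0 1;0.32 0.89 0.6 0 0 0 1;0.32 0.89 0.8 0 0 0 1;0.32 0.89 0.8 0 0 0 1"
}}

```text
time_s: 41.5
eef_pos: [603.1, -323.1, 126.9]
ee_rot: [-0.003, 1.0, -0.005, -0.004]
force: [-0.6, 1.4, -0.1]
grip_width: 1.0
```

```bash
python3 mv.py 608.3 -324 80
python3 - <<'E'
from h import *
for n in("top","scene"):
    p=cap(n);print(fitxy(p,MODEL["weight"],(608.3,-324),10))
E
```

```text
pos [ 603.1 -323.1  126.9] F [-0.6  1.4 -0.1] w 1.0 t 41.5
0.047 0.009 0.391 -0.01 0.017 -0.018
(array([ 614.8, -318.5]), 512.0)
(array([ 609.3, -323. ]), 383.0)
```

{"fn": "drive_tool", "kwargs": {
  "series": "0.046 0.009 0.2 -0.01 0.017 -0.018 1;0.046 0.009 0.39 -0.01 0.017 -0.018 1;0.046 0.009 0.39 -0.01 0.017 -0.018 1;0.046 0.009 0.39 -0.01 0.017 -0.018 1"
}}

```text
time_s: 42.0
eef_pos: [610.7, -324.2, 87.5]
ee_rot: [0.003, 1.0, 0.001, 0.004]
force: [0.3, 0.6, 0.7]
grip_width: 1.0
```

```bash
python3 mv.py 608.5 -324 14
python3 - <<'E'
from h import *
p=cap("scene");s=telemetry.sense()["eef_pos"]
f=lambda P:((proj(p,P)-[160,240])*6).round()
save(p,"s16",(160,240,260,350),6)
print(fitxy(p,MODEL["weight"],(608.3,-324),8),f([608.5,-324,45]),f([s[0],s[1]-42.5,s[2]+13]),f([s[0],s[1]+42.5,s[2]+13]))
E
```

```text
pos [ 610.7 -324.2   87.5] F [0.3 0.6 0.7] w 1.0 t 42.0
-0.023 -0.005 0.612 0.012 -0.016 0.004
(array([ 609.3, -323. ]), 261.0) [281. 440.] [134. 359.] [389. 256.]
```

View pics/s16.png

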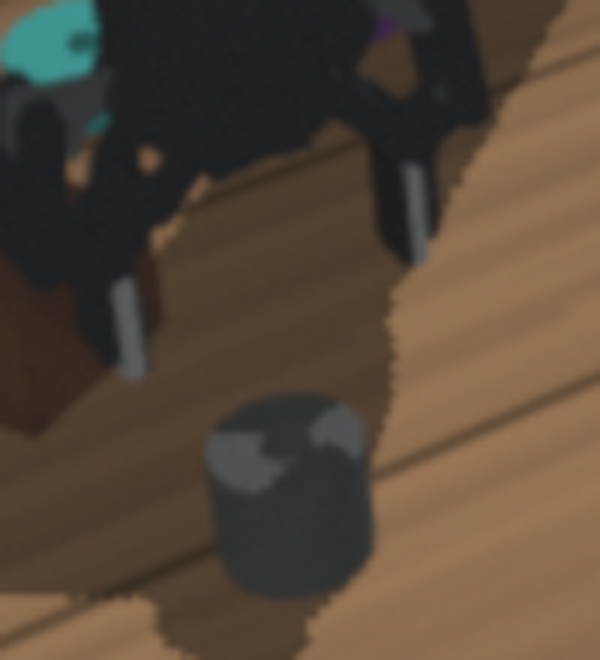

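The weight stands upright with its top centre at crop (288,442), within about 1 px of the estimate; position (609,-323.5). Descending.

{"fn": "drive_tool", "kwargs": {
  "series": "-0.014 -0.005 0.15 0.012 -0.016 0.004 1;-0.014 -0.005 0.3 0.012 -0.016 0.004 1;-0.014 -0.005 0.35 0.012 -0.016 0.004 1;-0.014 -0.005 0.35 0.012 -0.016 0.004 1"
}}

```text
time_s: 42.45
eef_pos: [609.3, -323.9, 45.0]
ee_rot: [-0.0, 1.0, -0.0, -0.0]
force: [0.5, 0.3, 1.1]
grip_width: 1.0
```

```bash
python3 mv.py 609 -323.5 13
```

```text
pos [ 609.3 -323.9   45. ] F [0.5 0.3 1.1] w 1.0 t 42.5
-0.002 -0.004 0.267 -0.001 0.001 -0.0
```

{"fn": "drive_tool", "kwargs": {
  "series": "-0.002 -0.004 0.1 0 0 0 1;-0.002 -0.004 0.2 0 0 0 1;-0.002 -0.004 0.267 0 0 0 1;-0.002 -0.004 0.267 0 0 0 1;-0.002 -0.004 0.267 0 0 0 1"
}}

```text
time_s: 42.95
eef_pos: [609.1, -323.5, 13.0]
ee_rot: [-0.0, 1.0, -0.0, -0.0]
force: [-1.3, -0.1, 0.4]
grip_width: 1.001
```

{"fn": "drive_tool", "kwargs": {
  "series": "0 0 0 0 0 0 0.7;0 0 0 0 0 0 0.5;0 0 0 0 0 0 0.4;0 0 0 0 0 0 0.4;0 0 0 0 0 0 0.4;0 0 0 0 0 0 0.4",
  "newtons": 60
}}

```text
time_s: 43.55
eef_pos: [609.5, -323.9, 14.0]
ee_rot: [0.0, 1.0, -0.0, 0.0]
force: [0.3, -0.6, 5.2]
grip_width: 0.569
```

```bash
python3 mv.py 609 -323.5 13
```

```text
pos [ 609.5 -323.9   14. ] F [ 0.3 -0.6  5.2] w 0.569 t 43.5
-0.004 -0.004 0.008 0.002 -0.002 -0.0
```

{"fn": "drive_tool", "kwargs": {
  "series": "0 0 0 0 0 0 0.4;0 0 -0.1 0 0 0 0.4;0 0 -0.35 0 0 0 0.4;0 0 -0.6 0 0 0 0.4;0 0 -0.85 0 0 0 0.4;0 0 -0.85 0 0 0 0.4",
  "newtons": 90
}}

```text
time_s: 44.15
eef_pos: [610.7, -324.7, 120.3]
ee_rot: [0.003, 1.0, -0.0, 0.003]
force: [0.5, -0.2, -5.0]
grip_width: 0.559
```

{"fn": "drive_tool", "kwargs": {
  "series": "0 0 -0.25 0 0 0 0.4;0 0 -0.5 0 0 0 0.4;0 0 -0.75 0 0 0 0.4;0 0 -0.85 0 0 0 0.4;0 0 -0.85 0 0 0 0.4"
}}

```text
time_s: 44.65
eef_pos: [610.2, -324.2, 222.1]
ee_rot: [0.003, 1.0, -0.0, 0.003]
force: [-0.6, -0.1, -4.7]
grip_width: 0.56
```

```bash
python3 mv.py 490 13.7 222
```

```text
pos [ 610.2 -324.2  222.1] F [-0.6 -0.1 -4.7] w 0.56 t 44.6
-1.002 -2.816 -0.021 0.011 -0.014 -0.0
```

{"fn": "drive_tool", "kwargs": {
  "series": "-0.1 -0.3 0 0.011 -0.014 0 0.4;-0.2 -0.6 0 0.011 -0.014 0 0.4;-0.33 -0.92 0 0.011 -0.014 0 0.4;-0.33 -0.92 0 0.011 -0.014 0 0.4"
}}

```text
time_s: 45.05
eef_pos: [568.5, -208.9, 218.3]
ee_rot: [-0.002, 1.0, 0.002, -0.003]
force: [0.8, -0.4, -5.5]
grip_width: 0.556
```

{"fn": "drive_tool", "kwargs": {
  "series": "-0.1 -0.3 0 0 0 0 0.4;-0.2 -0.6 0 0 0 0 0.4;-0.33 -0.92 0 0 0 0 0.4;-0.33 -0.92 0 0 0 0 0.4"
}}

```text
time_s: 45.45
eef_pos: [526.4, -94.5, 217.1]
ee_rot: [-0.004, 1.0, 0.004, -0.005]
force: [1.1, -0.4, -5.0]
grip_width: 0.56
```

```bash
python3 mv.py 490.5 13.7 222
```

```text
pos [526.4 -94.5 217.1] F [ 1.1 -0.4 -5. ] w 0.56 t 45.5
-0.293 -0.904 -0.031 -0.016 0.02 0.014
```

{"fn": "drive_tool", "kwargs": {
  "series": "-0.08 -0.25 -0.03 -0.016 0.02 0.014 0.4;-0.16 -0.5 -0.03 -0.016 0.02 0.014 0.4;-0.24 -0.75 -0.03 -0.016 0.02 0.014 0.4;-0.293 -0.904 -0.03 -0.016 0.02 0.014 0.4;-0.293 -0.904 -0.03 -0.016 0.02 0.014 0.4;-0.293 -0.904 -0.03 -0.016 0.02 0.014 0.4"
}}

```text
time_s: 46.05
eef_pos: [490.2, 13.6, 220.5]
ee_rot: [0.0, 1.0, 0.0, -0.001]
force: [0.2, 0.6, -5.2]
grip_width: 0.56
```

```bash
python3 mv.py 490.5 13.8 200
python3 - <<'E'
from h import *
a=cap("top");b=cap("scene");s=telemetry.sense()["eef_pos"];z=s[2]-14
g=gradmag(b)
for dz in(-1,0,1):print(dz,fitxy(b,[(25,z+dz)],s[:2],6))
# lateral (perp. to view) offset of weight from its side edges, and of shaft
o=ray(b,(0,0))[0]
def lat(c,R,z0,z1):
    d=np.array(c)-o[:2];n=np.array([-d[1],d[0]])/np.hypot(*d);zz=np.linspace(z0,z1,30)
    return max((sum(samp(g,projN(b,np.c_[np.tile(np.array(c)+(t+k*R)*n,(30,1)),zz])) for k in(1,-1)),round(t,2)) for t in np.arange(-6,6.1,.25)),n
print(s,lat(s[:2],25,z+2,z+14),lat([490,13.7],6,105,172))
E
```

```text
pos [490.2  13.6 220.5] F [ 0.2  0.6 -5.2] w 0.56 t 46.0
0.003 -0.002 0.171 0.0 0.005 0.001
-1 (array([487.,  16.]), 182.0)
0 (array([488.5,  15. ]), 182.0)
1 (array([490.5,  14. ]), 181.0)
[490.54068945  12.9857799  220.9518055 ] ((np.float32(449.63834), np.float64(0.75)), array([-0.59932074, -0.800509  ])) ((np.float32(371.08875), np.float64(0.0)), array([-0.59950784, -0.80036889]))
```

{"fn": "drive_tool", "kwargs": {
  "series": "0.004 -0.002 0.08 0 0.005 0 0.4;0.004 -0.002 0.16 0 0.005 0 0.4;0.004 -0.002 0.22 0 0.005 0 0.4;0.004 -0.002 0.22 0 0.005 0 0.4;0.004 -0.002 0.22 0 0.005 0 0.4"
}}

```text
time_s: 46.65
eef_pos: [491.0, 13.2, 194.4]
ee_rot: [0.0, 1.0, -0.0, 0.0]
force: [-0.5, 0.1, -4.8]
grip_width: 0.559
```

{"fn": "drive_tool", "kwargs": {
  "series": "0 0 0.02 0 0 0 0.4;0 0 0.04 0 0 0 0.4;0 0 0.06 0 0 0 0.4;0 0 0.075 0 0 0 0.4;0 0 0.075 0 0 0 0.4"
}}

```text
time_s: 47.15
eef_pos: [490.9, 13.2, 185.2]
ee_rot: [-0.0, 1.0, -0.0, 0.0]
force: [-0.6, 0.0, -4.5]
grip_width: 0.562
```

```bash
python3 mv.py 490.7 13.7 150
```

```text
pos [490.9  13.2 185.2] F [-0.6  0.  -4.5] w 0.562 t 47.1
-0.002 -0.004 0.293 -0.0 -0.001 -0.002
```

{"fn": "drive_tool", "kwargs": {
  "series": "0 -0.004 0.04 0 0 0 0.4;0 -0.004 0.08 0 0 0 0.4;0 -0.004 0.12 0 0 0 0.4;0 -0.004 0.16 0 0 0 0.4;0 -0.004 0.2 0 0 0 0.4;0 -0.004 0.24 0 0 0 0.4;0 -0.004 0.28 0 0 0 0.4;0 -0.004 0.28 0 0 0 0.4"
}}

```text
time_s: 47.95
eef_pos: [490.6, 13.7, 150.9]
ee_rot: [-0.0, 1.0, -0.0, -0.0]
force: [-0.0, -0.6, -4.5]
grip_width: 0.56
```

{"fn": "drive_tool", "kwargs": {
  "series": "0 0 0.04 0 0 0 0.4;0 0 0.08 0 0 0 0.4;0 0 0.12 0 0 0 0.4;0 0 0.16 0 0 0 0.4;0 0 0.2 0 0 0 0.4;0 0 0.23 0 0 0 0.4;0 0 0.23 0 0 0 0.4"
}}

```text
time_s: 48.65
eef_pos: [490.4, 13.8, 122.8]
ee_rot: [-0.0, 1.0, -0.0, -0.001]
force: [0.7, 0.5, -5.4]
grip_width: 0.558
```

```bash
python3 mv.py 490.5 13.7 113
```

```text
pos [490.4  13.8 122.8] F [ 0.7  0.5 -5.4] w 0.558 t 48.6
0.001 0.001 0.081 -0.001 0.004 -0.002
```

{"fn": "drive_tool", "kwargs": {
  "series": "0 0 0.025 0 0 0 0.4;0 0 0.05 0 0 0 0.4;0 0 0.07 0 0 0 0.4;0 0 0.08 0 0 0 0.4;0 0 0.083 0 0 0 0.4;0 0 0.083 0 0 0 0.4"
}}

```text
time_s: 49.25
eef_pos: [490.4, 13.8, 113.1]
ee_rot: [-0.0, 1.0, -0.0, -0.001]
force: [-2.8, -0.2, -0.2]
grip_width: 0.563
```

{"fn": "drive_tool", "kwargs": {
  "series": "0 0 0.005 0 0 0 0.4;0 0 0.005 0 0 0 0.4",
  "newtons": 40
}}

```text
time_s: 49.45
eef_pos: [490.5, 13.8, 113.1]
ee_rot: [-0.0, 1.0, -0.0, -0.0]
force: [-4.1, 0.3, 5.1]
grip_width: 0.558
```

{"fn": "drive_tool", "kwargs": {
  "series": "0 0 0 0 0 0 0.7;0 0 0 0 0 0 1;0 0 0 0 0 0 1;0 0 0 0 0 0 1;0 0 0 0 0 0 1"
}}

```text
time_s: 49.95
eef_pos: [490.6, 13.7, 113.1]
ee_rot: [-0.0, 1.0, -0.0, -0.0]
force: [-0.5, -0.3, -0.5]
grip_width: 1.002
```

{"fn": "drive_tool", "kwargs": {
  "series": "0 0 -0.2 0 0 0 1;0 0 -0.5 0 0 0 1;0 0 -0.9 0 0 0 1;0 0 -1 0 0 0 1;0 0 -1 0 0 0 1"
}}

```text
time_s: 50.45
eef_pos: [491.3, 13.6, 234.6]
ee_rot: [0.0, 1.0, -0.0, 0.001]
force: [-0.3, 0.7, -1.0]
grip_width: 0.999
```

{"fn": "drive_tool", "kwargs": {
  "series": "0 0.4 0 0 0 0 1;0 0.8 0 0 0 0 1;0 1 0 0 0 0 1;0 1 0 0 0 0 1"
}}

```text
time_s: 50.85
eef_pos: [490.6, -108.8, 232.4]
ee_rot: [-0.0, 1.0, -0.002, -0.0]
force: [0.3, 0.3, -0.8]
grip_width: 0.996
```

{"fn": "drive_tool", "kwargs": {
  "series": "0 0.4 0 0 0 0 1;0 0.8 0 0 0 0 1;0 1 0 0 0 0 1;0 1 0 0 0 0 1"
}}

```text
time_s: 51.25
eef_pos: [489.5, -230.3, 230.4]
ee_rot: [-0.001, 1.0, -0.004, -0.001]
force: [0.3, 0.9, 0.2]
grip_width: 1.004
```

```bash
python3 mv.py 490 13.7 113
python3 - <<'E'
from h import *
a=cap("top");b=cap("scene")
for p in(a,b):
    print("weight",[(dz,fitxy(p,[(25,144+dz),(8,144+dz)],(490,13.7),6)) for dz in(-6,0,6)],"hub disc",fitxy(p,[(32,89)],(490,13.7),5))
    print("plug",[np.round(r["rect"]).tolist() for r in nets.spot_in("plug",p)][:2],proj(p,[598.6,-89.6,20]).round())
for n,r in(("glue",[105,286,158,315]),("sandblock",[285,142,339,181]),("brush",[376,133,463,157])):
    print(n,[np.round(q["rect"]).tolist() for q in nets.spot_in(n,a)][:2],"was",r)
print("shaft top predicted",proj(b,[490,13.7,176]).round(1),[np.round(r["rect"]).tolist() for r in nets.spot_in("shaft",b)][:2])
E
```

```text
pos [ 489.5 -230.3  230.4] F [0.3 0.9 0.2] w 1.004 t 51.2
-0.008 -2.031 0.982 -0.004 0.005 -0.014
weight [(-6, (array([489. ,  11.7]), 886.0)), (0, (array([488.5,  11.7]), 877.0)), (6, (array([488.5,  11.7]), 867.0))] hub disc (array([490. ,  13.2]), 464.0)
plug [[352.0, 207.0, 379.0, 234.0]] [364. 218.]
weight [(-6, (array([498.5,   8.7]), 309.0)), (0, (array([489. ,  12.7]), 300.0)), (6, (array([498. ,   5.7]), 299.0))] hub disc (array([490.5,  13.2]), 271.0)
plug [[291.0, 264.0, 319.0, 288.0], [257.0, 320.0, 346.0, 381.0]] [305. 277.]
glue [[103.0, 284.0, 157.0, 314.0]] was [105, 286, 158, 315]
sandblock [[286.0, 144.0, 340.0, 177.0]] was [285, 142, 339, 181]
brush [[376.0, 137.0, 461.0, 158.0]] was [376, 133, 463, 157]
shaft top predicted [314.7 180. ] [[311.0, 182.0, 316.0, 192.0]]
```

```bash
python3 -c "
from rig import ctrl
print(ctrl.finish_job())"
```

```text
the job is handed in; nothing more can be done
None
```

I built the drum as asked and handed it in at about 51 s; hand-in gives no verdict, so I can't confirm it passed. The dust plug stands on the bench about 15 cm from the pocket. Between the pins lie the plain disc, the one ring that was present and the hub disc, hub up. The shaft was lowered by hand and touched the bushing bottom at the expected height, within 0.1 mm. The weight was lowered by hand onto the hub, and the arm was moved clear.

- **Fit:** my last checks put the hub disc within about 1 mm of the axis and the weight within about 2.5 mm, against limits of 4 and 6 mm. The shaft top is within about 2 px of its predicted place.
- **Bystanders:** the glue bottle, sanding block and brush are within a few pixels of where they started.
- **Weaker evidence:** some image fits in shadow had low scores. The weight's height rests on its contact height and force, because the fits could not tell heights apart. I had used up my picture views, so this last check was by numbers alone.

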